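Clear the jammed fruit infeed of the labeller

ROBOT

A 6-joint arm with a two-finger parallel gripper is mounted at the origin on the work surface. World frame = base frame: x ahead of the robot, y to its left, z up, the work surface at z = 0. Lengths are in m, angles in rad, forces in N, time in s.
With the tool pointing down it reaches from about 0.325 to 1 m from the base axis. Payload 5.1 kg.
Tool frame: the origin (TCP) lies between the finger pads; the fingertips stand 11 mm ahead of it and the grasp point (between the pads) lies 8 mm behind it; z points along the fingers, y is the direction in which the jaws open and shut (so a half turn about z gives the same grasp; the last joint's range is limited). The gripper opens to 85 mm and grips with 20 to 120 N. Pads are 22 mm wide; open, the fingers measure 114 mm over their backs; the gripper's body (76 mm by 85 mm) begins 54 mm behind the grasp point. The pads swing forward as they close: fully open they stand 13 mm farther back than shut.
Start: joints at [1.056, 0.124, 1.65, -0, 1.367, -0.083], TCP at [0.272, 0.59, 0.242] pointing down, gripper open.
Joint ranges: [-2.61, 2.61], [-1.02, 2.33], [0.03, 2.71], [-1.35, 4.49], [0.32, 2.68], [-2.91, 2.91]. Speed limits (rad/s): [2.57, 2.57, 3.14, 3.14, 3.14, 3.14].

INTERFACE

Orientations are given as a 3x3 rotation matrix whose columns are the frame's x, y, z axes.
In Python, from cell import manip gives the robot as it stands.
- The arm moves only by the tool step_arm, never from a script. Its argument "increments" is a list of rows, each an object with "offset": the shift along the tool's x, y, z in m, a list of three; "angular": the turn, a rotation vector about the tool's x, y, z in rad, a list of three; "grip": the finger opening in m, from 0 to 0.0854. A call has 1 to 20 rows; each row shifts and turns the commanded pose from where the row before left it, along the tool's axes as they then stand; what a row does not reach is not made up. A row lasts 1/8 s, in which the tool goes at most 62.5 mm and 10.7 degrees, less where a joint would pass 70% of its speed; a pose out of reach is approached as far as the arm can. A call is refused whole if a number of a shift passes 0.0625 or a number of a turn 0.188, either way. A call with a gripper value outside its range is refused whole. The fingers move at their own pace and stop on an object; "squeeze" is the grip in N (left out, the last holds). Time passes only in rows, so rows that do not move let the fingers close. It gives the time, the measured TCP pose, the force and the opening at its end, in the units of the state.
- manip.sense(): the state, without advancing time (a new reading comes with each control period).
- manip.camera(name): name is "scene" or "top" or "wrist"; returns the picture (384x512x3 uint8, red, green, blue); there is no depth.
- manip.camera_params(name): a dict with "camera_matrix" (3x3 intrinsics, pixels), "origin" and "orientation" of the camera in the world. Camera axes: x right, y down, z forward; pixel columns grow to the right and rows downward; lengths in m; the calibration is good to about 2 mm. A picture is of the moment at which its call begins: read the wrist's pose just before it. camera_params takes no time and is no camera call; for the wrist camera it gives the pose at the moment of the call.
- manip.finish_job(): hands the job in, once; it reports no verdict.
Trained networks look in the newest picture that a camera, given by its name, has taken for a name from the list of things; names that differ only in an ending like _2 or _b are one class to them, and where a whole thing is asked for, a point or a joint stands for the part that bears it (a point fixed in the world has none). Each returns a list of dicts, best first, with "confidence" (0 to 1); they miss things now and then, are a little off and sometimes report something else, mostly with a low value. They report only what shows in the picture. A call takes as long as a camera call. They do not tell look-alikes from the thing itself.
- manip.recognise(target, camera): "extent" ([left, top, right, bottom] in pixels, round what is visible of it).
The state is a dict: "time_s": time; "qpos": joint angles; "joint_vel": joint speeds; "joint_efforts": joint torques, N m; "tool_pos": TCP position; "tcp_rot": TCP orientation; "contact_force": force on the tool from outside, world axes, zero at the start; "torque": the same for the moment, N m; "width": opening from 0.0 (shut) to 1.0 (fully open).
Only numpy, scipy, OpenCV 4.12 (cv2) and the standard library are available. Lean on these libraries where they do the work, as an engineer would, in place of code of your own. Each camera call takes 0.05 s, during which the arm holds its last target.

TASK

An oversize clementine has wedged in the narrow neck of the labeller's sloping infeed tray and holds up the four small ones behind it. Without lifting it off the tray, nudge it back up and aside until all four small ones have rolled past it, down through the neck into the lane; only then take the oversize one out and set it down, not dropped, in the shallow steel reject tray. Fruit bruises, so be gentle with it, and leave the label roll, the photo-eye and the scraper where they are.

Things in the scene. Friction and masses are not known exactly. Their poses are not given: they have to be found in the camera images.
- deck: The labeller's infeed: a fixed, open-topped stainless tray sloping 12 degrees (0.21 rad) down to the machine. Origin: on the floor in the middle of the neck, 85 mm above the bench. x runs downhill along the lane, in the floor's plane; y to the left of the flow; z square to the floor (12 degrees off vertical); floor at z = 0. Walls 42 mm high, 4 mm thick. Fruit rolls down by itself when let go
- neck (a point): The neck (same point and axes as the deck's): mouth of the single-file lane, clear width 56 mm (deck y -28 to +28), x = 0 to 272 mm. The left wall (y = +28) runs on straight up the tray to x = -280 mm. The right wall slants from the neck's corner (x 0, y -28) up to (x -200, y -194), then runs at y = -194 to the end wall at x = -280. Two small fruits can wedge here too; a push back frees them
- lane_end (a point): Lower end of the lane on its floor (deck x = 272 mm, y = 0), closed by the inlet of the labelling machine, a steel box standing on the bench beyond it: 240 mm wide (deck y -170 to +70 mm), 190 mm deep and 215 mm tall, with a fan box up to 245 mm
- big_centre (a point): Centre of the oversize clementine: a ball of 66 mm, 110 to 170 g, too wide for the lane. It starts wedged in the neck between straight and slanting wall, centre 25 mm up-tray of it. A finger squarely behind it in the lane can push it up; let go, it rolls back to the neck and wedges again, so shift it 25 mm up-tray before lifting. 12 N a side holds it; over 50 N in all (squeezed, or pinned on a wall) bruises it
- small1_centre (a point): Centre of one of the four alike small clementines: a ball of 48 mm, about 55 g, at the start in the tray above the oversize one. It fits the lane singly. Some are pushed up ahead of the oversize one; one may stay perched above it at the straight wall until the oversize one is eased across the tray (deck y below -55 mm)
- small2_centre (a point): Centre of one of the four alike small clementines: a ball of 48 mm, about 55 g, at the start in the tray above the oversize one. It fits the lane singly
- small3_centre (a point): Centre of one of the four alike small clementines: a ball of 48 mm, about 55 g, at the start in the tray above the oversize one. It fits the lane singly
- small4_centre (a point): Centre of one of the four alike small clementines: a ball of 48 mm, about 55 g, at the start in the tray above the oversize one. It fits the lane singly
- reject_tray: The reject tray: a shallow open tray of plain steel, fixed on the bench, 160 mm (its x) by 210 mm (its y) and 55 mm high, walls 4 mm, origin under its centre, on the bench. It stands either to the right of the infeed or in front of the lane
- reject_tray_in (a point): Centre of the reject tray's inner floor, 4 mm above the bench; axes as the tray's
- label_roll: Bystander: a paper label roll standing on end on the bench, 100 mm diameter, 71 mm high, origin under its centre
- photo_eye: Bystander: a black sensor block 45 x 30 x 26 mm lying on the bench with a 12 mm steel rod 100 mm long running out along its -x, origin under the block
- scraper: Bystander: a thin steel spatula with a wooden handle, 280 mm long, lying on the bench along its x, origin mid-length
Things that resemble listed ones, but are neither listed nor needed, are in the scene too. Leave any yellow look-alike of the part that bears small2_centre alone.

How it is judged:
By the outcome, as a careful person would: the job done as asked, in the order asked, and still so for the second after the job is handed in, with the robot touching nothing.
It also fails if it takes over 72 s, if anything falls off the work surface, if the arm or the gripper's body presses on something with over 40 N, if the wrist force passes 120 N, or if a joint passes its speed limit or range.

## Working session

There is one attempt and no reset: what is moved stays moved. The work goes in short steps, Python scripts to look and compute and a tool call to move; the robot and the scene stay as the last step left them, time stands still between calls to the robot, and variables do not carry over. Pictures are saved under pics/ and viewed, and the job is handed in when it is done.

Besides the shell and the picture viewer there is one more tool, called after ">>>" by a JSON object that holds its "name" and its "arguments", one argument or row to a line. step_arm: Moves the arm, as the interface text tells. Its arguments: {"type":"object","properties":{"increments":{"type":"array"},"squeeze":{"type":"number"}},"required":["increments"]}

```bash
mkdir -p pics; ls
python3 - <<'E'
from cell import manip
import cv2,numpy as np
s=manip.sense();print(s)
for n in("scene","top"):
    im=manip.camera(n);cv2.imwrite(f"pics/{n}0.png",cv2.cvtColor(im,cv2.COLOR_RGB2BGR))
    p=manip.camera_params(n);print(n,p)
E
```

```text
pics
{'time_s': 0.0, 'qpos': array([ 1.05639620e+00,  1.24472923e-01,  1.65167099e+00,  1.31303572e-05,
        1.36749433e+00, -8.26357506e-02]), 'joint_vel': array([ 1.71787882e-04, -6.03177489e-04,  3.22950259e-04, -7.82881382e-04,
       -4.97841312e-04,  9.12034919e-05]), 'joint_efforts': array([ 5.39756256e-04, -4.23625731e+01, -3.65447652e+01, -1.28208484e-05,
        7.07836050e-03,  7.22247307e-06]), 'tool_pos': array([0.27176334, 0.58981672, 0.2410756 ]), 'tcp_rot': array([[-9.08227612e-01,  4.18475290e-01, -1.01765158e-03],
       [ 4.18476488e-01,  9.08225897e-01, -1.77453824e-03],
       [ 1.81657111e-04, -2.03754789e-03, -9.99997908e-01]]), 'contact_force': array([0.61070335, 0.55546731, 0.22531426]), 'torque': array([-0.03218251,  0.03049368,  0.00452062]), 'width': 1.0018542043390124}
scene {'camera_matrix': array([[386.9551231 ,   0.        , 261.78691079],
       [  0.        , 386.9551231 , 186.67217758],
       [  0.        ,   0.        ,   1.        ]]), 'origin': array([1.06651835, 0.09878207, 0.943734  ]), 'orientation': array([[-1.98742028e-01,  8.23507780e-01, -5.31353501e-01],
       [ 9.80051725e-01,  1.66736365e-01, -1.08155443e-01],
       [-4.70897490e-04, -5.42248947e-01, -8.40217744e-01]])}
top {'camera_matrix': array([[394.2510007 ,   0.        , 259.92177342],
       [  0.        , 394.2510007 , 190.09402272],
       [  0.        ,   0.        ,   1.        ]]), 'origin': array([ 0.33344981, -0.00163868,  1.23337363]), 'orientation': array([[ 7.22425142e-04, -9.81742110e-01,  1.90215423e-01],
       [-9.99999527e-01, -5.85221905e-04,  7.77475401e-04],
       [-6.51962108e-04, -1.90215895e-01, -9.81742068e-01]])}
```

View pics/scene0.png

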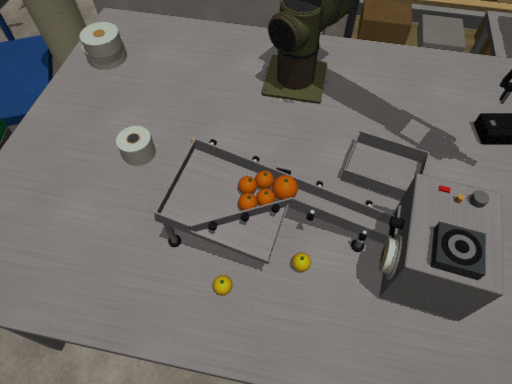

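View pics/top0.png

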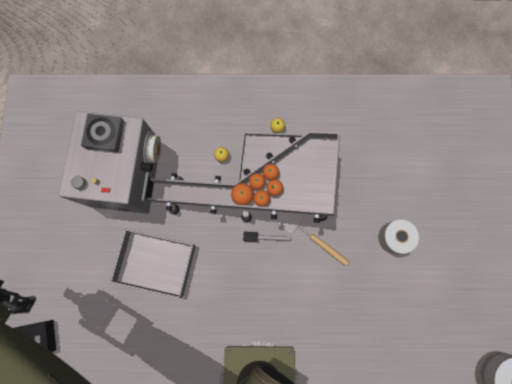

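Run:
```python
from cell import manip
for c in("scene","top"):
    for t in("deck","big_centre","small1_centre","reject_tray","label_roll","photo_eye","scraper"):
        print(c,t,[([round(float(v)) for v in d['extent']],round(d['confidence'],2)) for d in manip.recognise(t,c)])
print(manip.sense()['time_s'])
```

```text
scene deck [([154, 140, 389, 262], 0.72)]
scene big_centre [([269, 177, 297, 199], 0.96)]
scene small1_centre [([256, 168, 270, 189], 0.79)]
scene reject_tray [([341, 127, 430, 202], 0.94)]
scene label_roll [([114, 126, 157, 164], 0.98), ([270, 176, 300, 197], 0.37)]
scene photo_eye [([277, 171, 291, 174], 0.47)]
scene scraper []
top deck [([148, 134, 339, 223], 0.63), ([231, 185, 254, 206], 0.39)]
top big_centre [([230, 183, 255, 210], 0.93)]
top small1_centre [([256, 193, 271, 207], 0.62), ([228, 182, 255, 207], 0.26)]
top reject_tray [([109, 231, 198, 298], 0.84), ([233, 184, 255, 208], 0.38)]
top label_roll [([375, 219, 418, 256], 0.86), ([249, 174, 265, 191], 0.32)]
top photo_eye [([244, 230, 291, 242], 0.62)]
top scraper [([376, 219, 417, 256], 0.71), ([275, 206, 350, 267], 0.67)]
0.8
```

Run:
```python
import cv2
a=cv2.imread("pics/top0.png");cv2.imwrite("pics/top0z.png",cv2.resize(a[110:240,140:350],None,fx=3.8,fy=3.8,interpolation=cv2.INTER_CUBIC))
a=cv2.imread("pics/scene0.png");cv2.imwrite("pics/scene0z.png",cv2.resize(a[125:270,150:400],None,fx=3.2,fy=3.2,interpolation=cv2.INTER_CUBIC))
```

```text
(no output)
```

View pics/top0z.png

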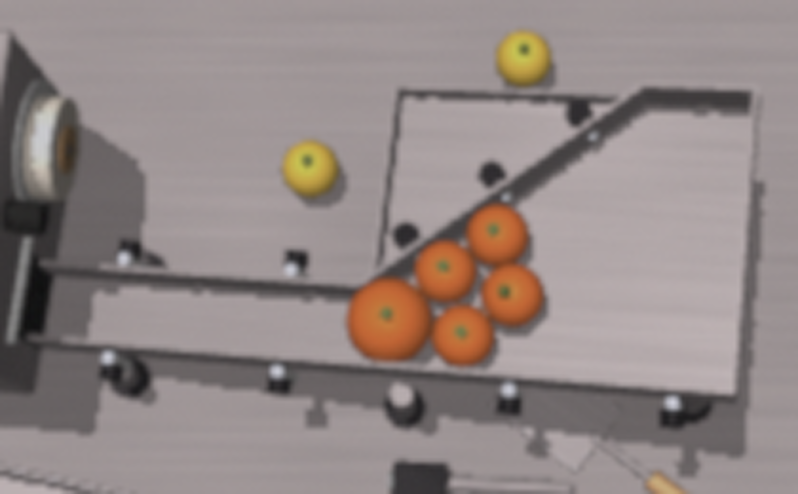

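View pics/scene0z.png

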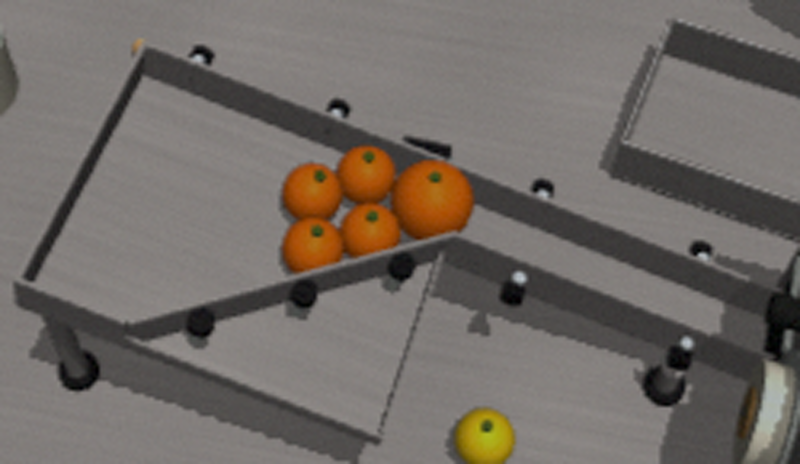

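```bash
cat > h.py <<'E'
from cell import manip
import cv2,numpy as np,os,json
from scipy.optimize import least_squares
from scipy.spatial.transform import Rotation as R
TILT=np.radians(12)
def Rdeck(yaw): # deck axes: x downhill
    return (R.from_euler('z',yaw)*R.from_euler('y',TILT)).as_matrix()
def proj(P,cam,prm=None):
    p=prm or manip.camera_params(cam)
    q=(np.atleast_2d(P)-p['origin'])@p['orientation']
    uv=q@np.array(p['camera_matrix']).T
    return uv[:,:2]/uv[:,2:]
def ray(uv,cam,prm=None):
    p=prm or manip.camera_params(cam)
    d=p['orientation']@np.linalg.inv(p['camera_matrix'])@np.array([uv[0],uv[1],1.])
    return np.array(p['origin']),d
if os.path.exists('deck.json'):
    D=json.load(open('deck.json'));RD=Rdeck(D['yaw']);OD=np.array(D['o'])
def w2d(P):return (np.asarray(P)-OD)@RD
def d2w(P):return np.asarray(P)@RD.T+OD
def onplane(uv,cam,h,prm=None): # intersect with deck plane z=h -> deck coords
    o,d=ray(uv,cam,prm);o=w2d(o);d=d@RD
    return o+d*(h-o[2])/d[2]
def shot(cam,name):
    im=cv2.cvtColor(manip.camera(cam),cv2.COLOR_RGB2BGR);cv2.imwrite(f'pics/{name}.png',im);return im
def blobs(im,cam,prm=None):
    """orange fruit -> deck coords, via hough-ish: connected distance transform peaks"""
    hsv=cv2.cvtColor(im,cv2.COLOR_BGR2HSV)
    return cv2.inRange(hsv,(3,150,60),(16,255,255))
E
python3 - <<'E'
from h import *
pt=lambda x,y:(140+(x+.5)/3.8-.5,110+(y+.5)/3.8-.5)
ps=lambda x,y:(150+(x+.5)/3.2-.5,125+(y+.5)/3.2-.5)
obs=[("top",(0,-30,42),pt(358,288)),("top",(-282,30,42),pt(737,395)),("top",(-200,-196,42),pt(645,92)),("top",(-282,-196,42),pt(752,95)),
("scene",(-282,30,42),ps(145,48)),("scene",(-282,-196,42),ps(20,288)),("scene",(-200,-196,42),ps(130,328)),("scene",(0,-30,42),ps(455,238)),
("top",(-25,-5,33),pt(390,320)),("scene",(-25,-5,33),ps(432,200))]
def f(q):
    r=[]
    for c,P,uv in obs:
        W=Rdeck(q[2])@(np.array(P)/1e3)+[q[0],q[1],q[3]]
        r.append((proj(W,c)[0]-uv))
    return np.ravel(r)
s=least_squares(f,[.36,.05,1.57,.085],loss='soft_l1');print(s.x,f(s.x).round(1).reshape(-1,2).tolist())
q=s.x
s2=least_squares(lambda p:f([*p,.085]),q[:3],loss='soft_l1');print(s2.x,f([*s2.x,.085]).round(1).reshape(-1,2).tolist())
json.dump(dict(yaw=s2.x[2],o=[s2.x[0],s2.x[1],.085]),open('deck.json','w'))
E
python3 - <<'E'
from h import *
# reject tray by rim plane z=.055
pr=manip.camera_params
for cam in("top","scene"):
    print(cam)
im=cv2.imread('pics/top0.png');cv2.imwrite('pics/rej.png',cv2.resize(im[220:310,95:215],None,fx=5,fy=5,interpolation=cv2.INTER_CUBIC))
im=cv2.imread('pics/top0.png');pol=[(-280,28,42),(272,28,42),(272,-28,42),(0,-28,42),(-200,-194,42),(-280,-194,42)]
big=cv2.resize(im[110:240,140:350],None,fx=3.8,fy=3.8)
p=[((u-140+.5)*3.8-.5,(v-110+.5)*3.8-.5) for u,v in proj(d2w(np.array(pol)/1e3),"top")]
cv2.polylines(big,[np.int32(p)],True,(0,255,0),1);cv2.imwrite('pics/ov.png',big)
E
```

```text
[0.53276273 0.06685575 1.46425698 0.07549354] [[0.8, 0.0], [-1.6, -0.2], [-0.8, -0.7], [0.3, -0.6], [0.3, 0.3], [0.4, -0.9], [-0.1, -0.4], [-0.2, -0.4], [0.5, 1.2], [-0.5, 1.5]]
[0.53390681 0.06783197 1.46902594] [[0.2, -1.0], [-1.3, -1.6], [-1.0, -2.6], [0.3, -2.6], [-0.2, -1.4], [-0.2, -1.9], [-0.3, -1.4], [0.4, -1.9], [-0.0, 0.2], [-0.0, -0.0]]
top
scene
```

View pics/ov.png

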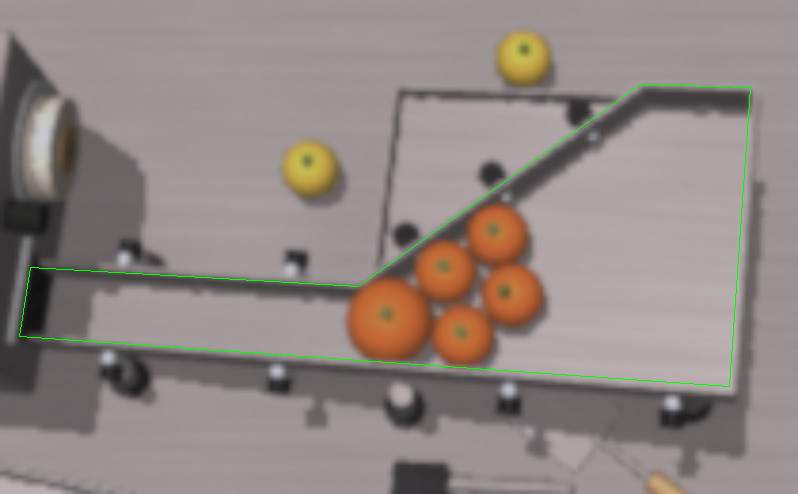

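View pics/rej.png

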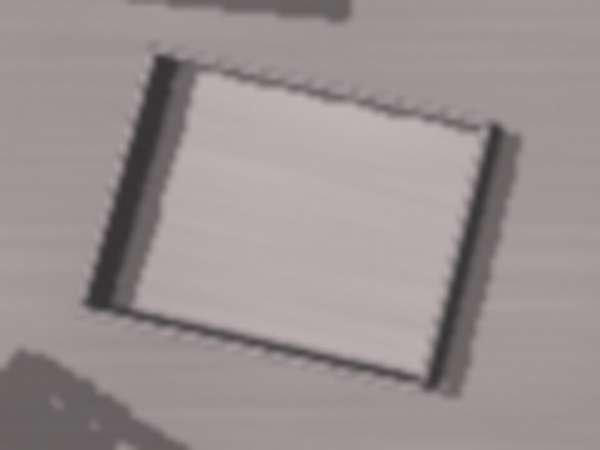

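Run:
```python
from h import *
pt=lambda x,y:(140+(x+.5)/3.8-.5,110+(y+.5)/3.8-.5)
for n,p,h in[("big",(390,320),33),("a",(445,270),24),("b",(497,235),24),("c",(513,295),24),("d",(463,335),24)]:
    print(n,(onplane(pt(*p),"top",h/1e3)*1e3).round())
pr=lambda x,y:(95+(x+.5)/5-.5,220+(y+.5)/5-.5)
C=[]
for p in[(160,57),(497,125),(433,387),(90,302)]:
    o,d=ray(pr(*p),"top");C.append((o+d*(.055-o[2])/d[2])[:2])
C=np.array(C);print(C.round(3),C.mean(0).round(3),[np.linalg.norm(C[i]-C[i-1]).round(3) for i in range(4)])
# moves: tool target orientation
x,z=RD[:,0],-RD[:,2];T=np.c_[x,np.cross(z,x),z];print(T.round(3))
s=manip.sense();print((R.from_matrix(s['tcp_rot'].T@T)).as_rotvec().round(3))
for q in[(.055,-.002,.15),(.055,-.002,.018),(.05,-.002,.018)]:print(d2w(q).round(4))
```

```text
big [-25.  -6.  33.]
a [-61. -49.  24.]
b [-98. -78.  24.]
c [-115.  -32.   24.]
d [-80.   1.  24.]
[[0.437 0.397]
 [0.397 0.195]
 [0.247 0.227]
 [0.294 0.429]] [0.344 0.312] [np.float64(0.146), np.float64(0.206), np.float64(0.154), np.float64(0.208)]
[[ 0.099  0.995 -0.021]
 [ 0.973 -0.102 -0.207]
 [-0.208 -0.    -0.978]]
[ 0.13  -0.182  1.236]
[0.5445 0.1522 0.2203]
[0.5417 0.1249 0.0912]
[0.5412 0.12   0.0922]
```

>>> {"name": "step_arm", "arguments": {
  "increments": [
    {"offset": [0, 0, -0.015], "angular": [0.0186, -0.026, 0.1766], "grip": 0.012},
    {"offset": [0, 0, -0.015], "angular": [0.0186, -0.026, 0.1766], "grip": 0.012},
    {"offset": [0, 0, -0.015], "angular": [0.0186, -0.026, 0.1766], "grip": 0.012},
    {"offset": [0, 0, -0.015], "angular": [0.0186, -0.026, 0.1766], "grip": 0.012},
    {"offset": [0, 0, -0.015], "angular": [0.0186, -0.026, 0.1766], "grip": 0.012},
    {"offset": [0, 0, -0.015], "angular": [0.0186, -0.026, 0.1766], "grip": 0.012},
    {"offset": [0, 0, -0.015], "angular": [0.0186, -0.026, 0.1766], "grip": 0.012},
    {"offset": [0, 0, 0], "angular": [0, 0, 0], "grip": 0.012}
  ]
}}

```text
time_s: 1.8
tool_pos: [0.2711, 0.6007, 0.3478]
tcp_rot: [[0.098, 0.995, -0.02], [0.974, -0.1, -0.205], [-0.206, 0.0, -0.979]]
contact_force: [0.0, 0.4, 0.1]
width: 0.143
```

```bash
cat >> h.py <<'E'
_x,_z=RD[:,0],-RD[:,2];T0=np.c_[_x,np.cross(_z,_x),_z]
def plan(dq,T=T0):
    """tool-frame delta (mm) to deck point dq (mm), and rotvec to T"""
    s=manip.sense();w=d2w(np.array(dq)/1e3)
    print('t',round(s['time_s'],2),'deck',(w2d(s['tool_pos'])*1e3).round(1),'F',np.round(np.array(s['contact_force'])@RD,1),'w',round(s['width']*85.4,1))
    print('tool d mm',((w-s['tool_pos'])@s['tcp_rot']*1e3).round(1),'rot',R.from_matrix(s['tcp_rot'].T@T).as_rotvec().round(3))
E
python3 - <<'E'
from h import *
plan((55,-2,150))
E
```

```text
t 1.8 deck [437.7 315.6 361.8] F [0.4 0.  0.2] w 12.2
tool d mm [-383.7  316.7  211.2] rot [ 0.001 -0.002  0.002]
```

>>> {"name": "step_arm", "arguments": {
  "increments": [
    {"offset": [-0.0384, 0.0317, 0.006]},
    {"offset": [-0.0384, 0.0317, 0.006]},
    {"offset": [-0.0384, 0.0317, 0.006]},
    {"offset": [-0.0384, 0.0317, 0.006]},
    {"offset": [-0.0384, 0.0317, 0.006]},
    {"offset": [-0.0384, 0.0317, 0.036]},
    {"offset": [-0.0384, 0.0317, 0.036]},
    {"offset": [-0.0384, 0.0317, 0.036]},
    {"offset": [-0.0384, 0.0317, 0.036]},
    {"offset": [-0.0384, 0.0317, 0.036]},
    {"offset": [0, 0, 0]}
  ]
}}

```text
schema error: expected keys offset, angular, grip
```

Run:
```python
from h import *
plan((52,-2,19))
im=shot("wrist","w1");shot("scene","s1")
prm=manip.camera_params("wrist")
pol=[(-280,28,42),(272,28,42),(272,-28,42),(0,-28,42),(-200,-194,42),(-280,-194,42)]
P=d2w(np.array(pol)/1e3);print(proj(P,"wrist").round(0).tolist())
L=lambda a,b:np.linspace(a,b,60)
for i in range(6):
    for q in L(P[i],P[(i+1)%6]):
        c=(q-prm['origin'])@prm['orientation']
        if c[2]>.02:
            u=proj(q,"wrist",prm)[0]
            if 0<=u[0]<512 and 0<=u[1]<384: cv2.circle(im,(int(u[0]),int(u[1])),1,(0,255,0),-1)
cv2.imwrite("pics/w1o.png",im)
```

```text
t 1.8 deck [437.7 315.6 361.8] F [0.4 0.  0.2] w 12.2
tool d mm [-387.   316.6  342.2] rot [ 0.001 -0.002  0.002]
[[380.0, 463.0], [424.0, 248.0], [456.0, 248.0], [427.0, 369.0], [486.0, 439.0], [477.0, 463.0]]
```

View pics/w1o.png

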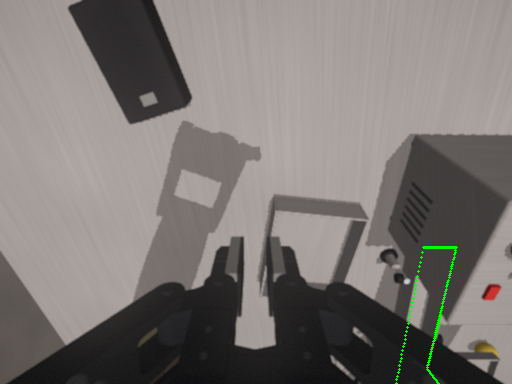

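View pics/s1.png

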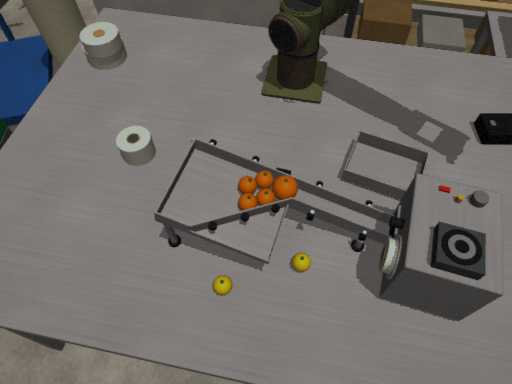

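Keys were missing, so the call was refused and the arm is still at its start height. The wrist view shows the reject tray at about (310,240) and the machine on the right. I'll resend with every key.

>>> {"name": "step_arm", "arguments": {
  "increments": [
    {"offset": [-0.0384, 0.0317, 0.006], "angular": [0, 0, 0], "grip": 0.012},
    {"offset": [-0.0384, 0.0317, 0.006], "angular": [0, 0, 0], "grip": 0.012},
    {"offset": [-0.0384, 0.0317, 0.006], "angular": [0, 0, 0], "grip": 0.012},
    {"offset": [-0.0384, 0.0317, 0.006], "angular": [0, 0, 0], "grip": 0.012},
    {"offset": [-0.0384, 0.0317, 0.006], "angular": [0, 0, 0], "grip": 0.012},
    {"offset": [-0.0384, 0.0317, 0.036], "angular": [0, 0, 0], "grip": 0.012},
    {"offset": [-0.0384, 0.0317, 0.036], "angular": [0, 0, 0], "grip": 0.012},
    {"offset": [-0.0384, 0.0317, 0.036], "angular": [0, 0, 0], "grip": 0.012},
    {"offset": [-0.0384, 0.0317, 0.036], "angular": [0, 0, 0], "grip": 0.012},
    {"offset": [-0.0384, 0.0317, 0.036], "angular": [0, 0, 0], "grip": 0.012},
    {"offset": [0, 0, 0], "angular": [0, 0, 0], "grip": 0.012}
  ]
}}

```text
time_s: 3.28
tool_pos: [0.5421, 0.1469, 0.2171]
tcp_rot: [[0.101, 0.994, -0.028], [0.972, -0.105, -0.209], [-0.211, -0.006, -0.978]]
contact_force: [-0.7, 0.6, 0.1]
width: 0.14
```

```bash
cat >> h.py <<'E'
def over(cam,name,extra=()):
    im=shot(cam,name);prm=manip.camera_params(cam)
    for h in(42,0):
        P=d2w(np.array([(-280,28,h),(272,28,h),(272,-28,h),(0,-28,h),(-200,-194,h),(-280,-194,h)])/1e3)
        for i in range(6):
            for q in np.linspace(P[i],P[(i+1)%6],70):
                c=(q-prm['origin'])@prm['orientation']
                if c[2]>.02:
                    u=proj(q,cam,prm)[0]
                    if 0<=u[0]<512 and 0<=u[1]<384: cv2.circle(im,(int(u[0]),int(u[1])),0,(0,255,0) if h else (255,0,0),-1)
    cv2.imwrite(f"pics/{name}o.png",im)
E
python3 - <<'E'
from h import *
plan((52,-2,19))
over("wrist","w2");over("scene","s2")
E
```

```text
t 3.27 deck [ 50.3  -0.2 145.7] F [0.5 0.7 0.2] w 11.9
tool d mm [  2.1   2.7 126.7] rot [-0.007  0.003 -0.002]
```

View pics/w2o.png

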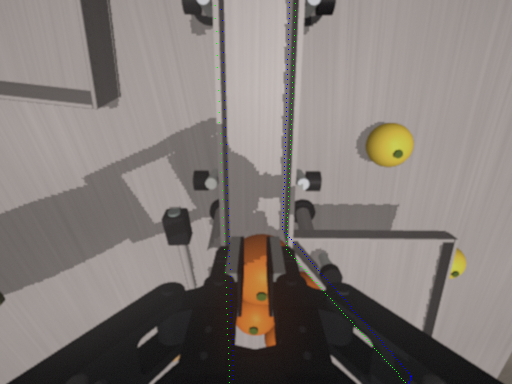

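View pics/s2.png

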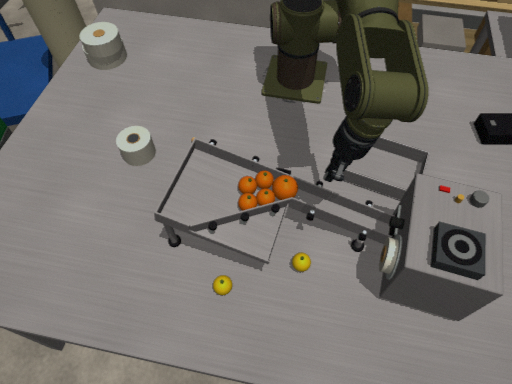

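Both views agree with the fitted deck: the lane walls lie at u≈220 and 294 in the wrist view, and the arm is above the empty lane below the wedged fruit. Lowering into the lane.

>>> {"name": "step_arm", "arguments": {
  "increments": [
    {"offset": [0.0002, 0.0002, 0.02], "angular": [-0.002, 0.001, 0], "grip": 0.012},
    {"offset": [0.0002, 0.0002, 0.02], "angular": [-0.002, 0.001, 0], "grip": 0.012},
    {"offset": [0.0002, 0.0002, 0.02], "angular": [-0.002, 0.001, 0], "grip": 0.012},
    {"offset": [0.0002, 0.0002, 0.02], "angular": [-0.001, 0, 0], "grip": 0.012},
    {"offset": [0.0002, 0.0002, 0.018], "angular": [0, 0, 0], "grip": 0.012},
    {"offset": [0.0002, 0.0002, 0.015], "angular": [0, 0, 0], "grip": 0.012},
    {"offset": [0, 0, 0.01], "angular": [0, 0, 0], "grip": 0.012},
    {"offset": [0, 0, 0], "angular": [0, 0, 0], "grip": 0.012}
  ]
}}

```text
time_s: 4.38
tool_pos: [0.5422, 0.126, 0.0997]
tcp_rot: [[0.1, 0.995, -0.015], [0.974, -0.101, -0.205], [-0.206, 0.005, -0.979]]
contact_force: [0.5, 0.1, -0.1]
width: 0.139
```

Run:
```python
from h import *
plan((20,-3,20))
over("wrist","w3")
im=shot("top","t3");cv2.imwrite("pics/t3z.png",cv2.resize(im[110:240,140:350],None,fx=3.8,fy=3.8))
```

```text
t 4.38 deck [54.4 -2.4 26.6] F [ 0.1 -0.5 -0. ] w 11.8
tool d mm [-34.4   0.6   6.5] rot [ 0.005 -0.002 -0.   ]
```

View pics/w3o.png

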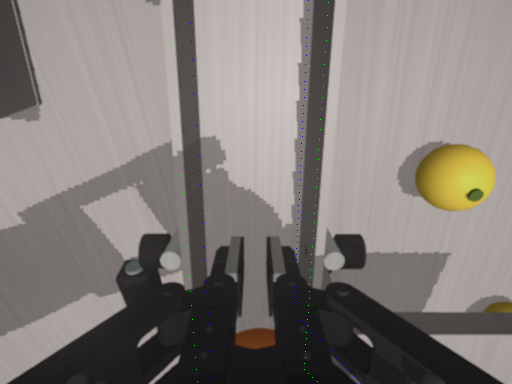

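View pics/t3z.png

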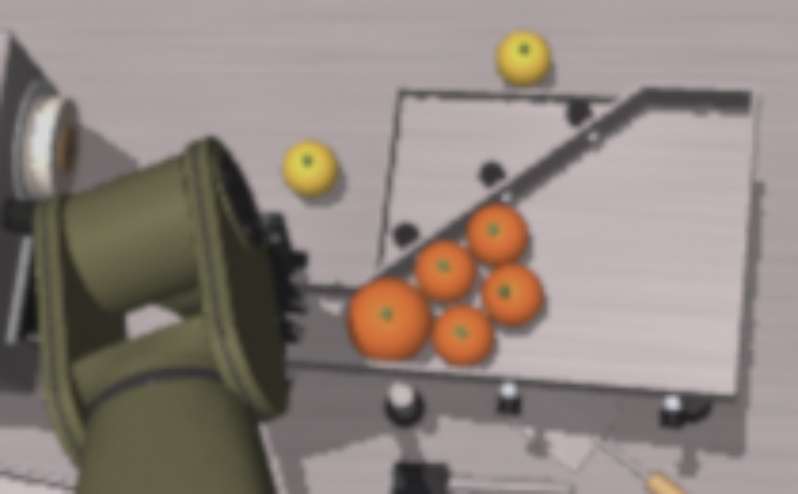

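>>> {"name": "step_arm", "arguments": {
  "increments": [
    {"offset": [-0.009, 0.0, 0.002], "angular": [0.002, 0, 0], "grip": 0.012},
    {"offset": [-0.009, 0.0, 0.002], "angular": [0.002, 0, 0], "grip": 0.012},
    {"offset": [-0.009, 0.0, 0.002], "angular": [0.001, 0, 0], "grip": 0.012},
    {"offset": [-0.006, 0.0, 0], "angular": [0, 0, 0], "grip": 0.012},
    {"offset": [-0.006, 0.0, 0], "angular": [0, 0, 0], "grip": 0.012},
    {"offset": [-0.006, 0.0, 0], "angular": [0, 0, 0], "grip": 0.012},
    {"offset": [-0.006, 0.0, 0], "angular": [0, 0, 0], "grip": 0.012},
    {"offset": [-0.006, 0.0, 0], "angular": [0, 0, 0], "grip": 0.012}
  ]
}}

```text
time_s: 5.48
tool_pos: [0.5366, 0.0693, 0.1064]
tcp_rot: [[0.099, 0.995, -0.019], [0.974, -0.101, -0.204], [-0.205, 0.001, -0.979]]
contact_force: [-0.3, 1.2, -1.0]
width: 0.139
```

Run:
```python
from h import *
plan((-40,-3,20))
im=shot("top","t4");cv2.imwrite("pics/t4z.png",cv2.resize(im[110:240,140:350],None,fx=3.8,fy=3.8))
```

```text
t 5.47 deck [-2.8 -2.6 21.2] F [ 1.4  0.4 -0.7] w 11.9
tool d mm [-37.2   0.4   1.1] rot [ 0.001 -0.003  0.   ]
```

View pics/t4z.png

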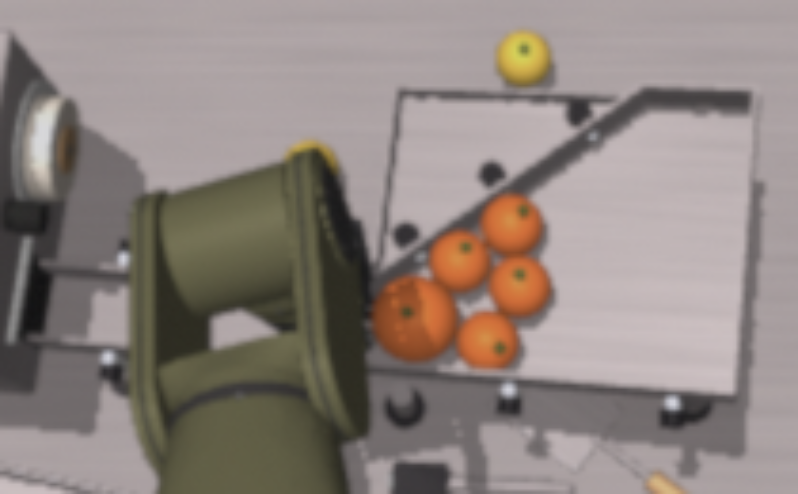

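The big fruit has moved about 20 mm up at 1.4 N, with the small ones riding ahead of it. Continuing the push.

>>> {"name": "step_arm", "arguments": {
  "increments": [
    {"offset": [-0.008, 0.0, 0], "angular": [0, 0, 0], "grip": 0.012},
    {"offset": [-0.008, 0.0, 0], "angular": [0, 0, 0], "grip": 0.012},
    {"offset": [-0.008, 0.0, 0], "angular": [0, 0, 0], "grip": 0.012},
    {"offset": [-0.008, 0.0, 0], "angular": [0, 0, 0], "grip": 0.012},
    {"offset": [-0.008, 0.0, 0], "angular": [0, 0, 0], "grip": 0.012},
    {"offset": [-0.008, 0.0, 0], "angular": [0, 0, 0], "grip": 0.012}
  ]
}}

```text
time_s: 6.28
tool_pos: [0.5322, 0.0222, 0.1165]
tcp_rot: [[0.1, 0.995, -0.019], [0.974, -0.101, -0.204], [-0.205, 0.002, -0.979]]
contact_force: [2.1, 1.4, -0.1]
width: 0.14
```

Run:
```python
from h import *
plan((-90,-3,20))
im=shot("top","t5");cv2.imwrite("pics/t5z.png",cv2.resize(im[110:240,140:350],None,fx=3.8,fy=3.8))
```

```text
t 6.28 deck [-51.1  -2.9  21.3] F [ 1.6 -2.   0.2] w 11.9
tool d mm [-38.9   0.1   1.2] rot [ 0.002 -0.003 -0.   ]
```

View pics/t5z.png

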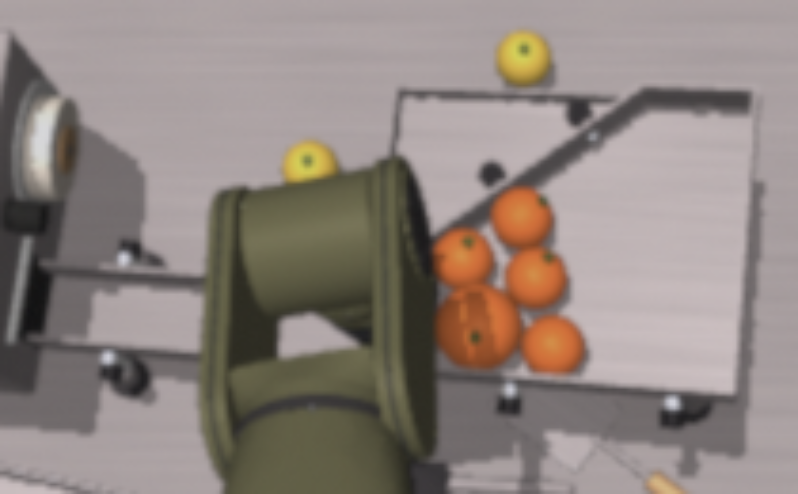

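>>> {"name": "step_arm", "arguments": {
  "increments": [
    {"offset": [-0.008, 0.0, 0], "angular": [0, 0, 0], "grip": 0.012},
    {"offset": [-0.008, 0.0, 0], "angular": [0, 0, 0], "grip": 0.012},
    {"offset": [-0.008, 0.0, 0], "angular": [0, 0, 0], "grip": 0.012},
    {"offset": [-0.008, 0.0, 0], "angular": [0, 0, 0], "grip": 0.012},
    {"offset": [-0.008, 0.0, 0], "angular": [0, 0, 0], "grip": 0.012}
  ]
}}

```text
time_s: 6.95
tool_pos: [0.5281, -0.0167, 0.1247]
tcp_rot: [[0.1, 0.995, -0.019], [0.974, -0.101, -0.204], [-0.205, 0.002, -0.979]]
contact_force: [0.8, 1.1, -0.2]
width: 0.142
```

Run:
```python
from h import *
plan((-120,-3,20))
im=shot("top","t6");cv2.imwrite("pics/t6z.png",cv2.resize(im[110:240,140:350],None,fx=3.8,fy=3.8))
im=shot("scene","s6");cv2.imwrite("pics/s6z.png",cv2.resize(im[125:270,150:400],None,fx=3.2,fy=3.2))
```

```text
t 6.95 deck [-91.1  -2.8  21.2] F [ 1.2 -0.7  0.1] w 12.2
tool d mm [-28.9   0.2   1.1] rot [ 0.002 -0.003 -0.   ]
```

View pics/t6z.png

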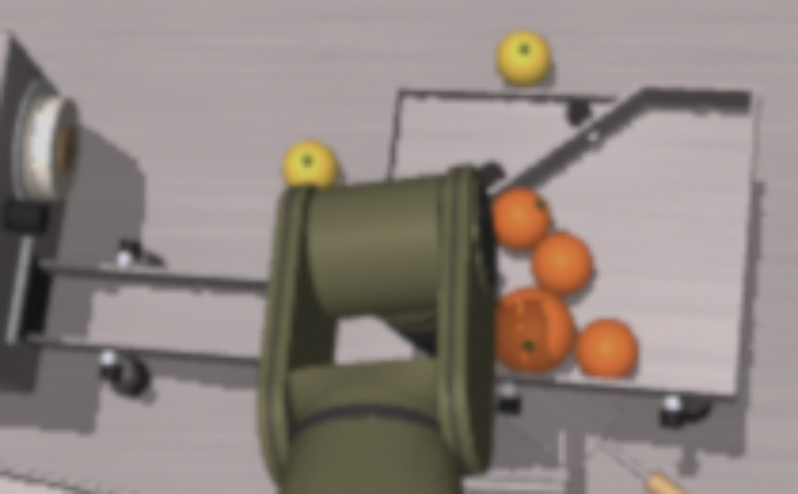

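View pics/s6z.png

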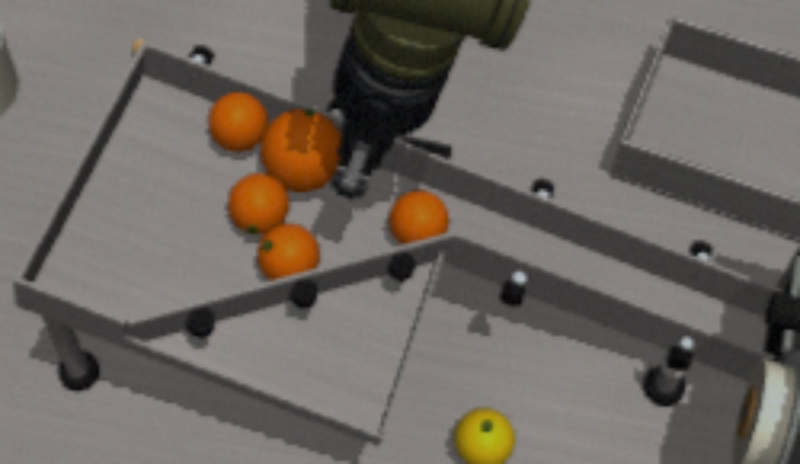

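One small fruit is already past, at scene-zoom (420,215). Two are coming down on the right side and one is perched above at the straight wall. A bit further up, then a wait.

>>> {"name": "step_arm", "arguments": {
  "increments": [
    {"offset": [-0.007, 0.0, 0], "angular": [0, 0, 0], "grip": 0.012},
    {"offset": [-0.007, 0.0, 0], "angular": [0, 0, 0], "grip": 0.012},
    {"offset": [-0.007, 0.0, 0], "angular": [0, 0, 0], "grip": 0.012},
    {"offset": [0, 0.0, 0], "angular": [0, 0, 0], "grip": 0.012},
    {"offset": [0, 0.0, 0], "angular": [0, 0, 0], "grip": 0.012},
    {"offset": [0, 0.0, 0], "angular": [0, 0, 0], "grip": 0.012},
    {"offset": [0, 0.0, 0], "angular": [0, 0, 0], "grip": 0.012}
  ]
}}

```text
time_s: 7.92
tool_pos: [0.5259, -0.0365, 0.1287]
tcp_rot: [[0.099, 0.995, -0.019], [0.974, -0.101, -0.204], [-0.205, 0.002, -0.979]]
contact_force: [0.0, 0.7, -0.5]
width: 0.141
```

Run:
```python
from h import *
plan((-120,-30,20))
im=shot("top","t7");cv2.imwrite("pics/t7z.png",cv2.resize(im[110:240,140:350],None,fx=3.8,fy=3.8))
im=shot("scene","s7");cv2.imwrite("pics/s7z.png",cv2.resize(im[125:270,150:400],None,fx=3.2,fy=3.2))
```

```text
t 7.92 deck [-111.4   -2.6   21. ] F [ 0.8  0.1 -0.3] w 12.0
tool d mm [-8.6 27.4  1. ] rot [ 0.002 -0.003  0.   ]
```

View pics/t7z.png

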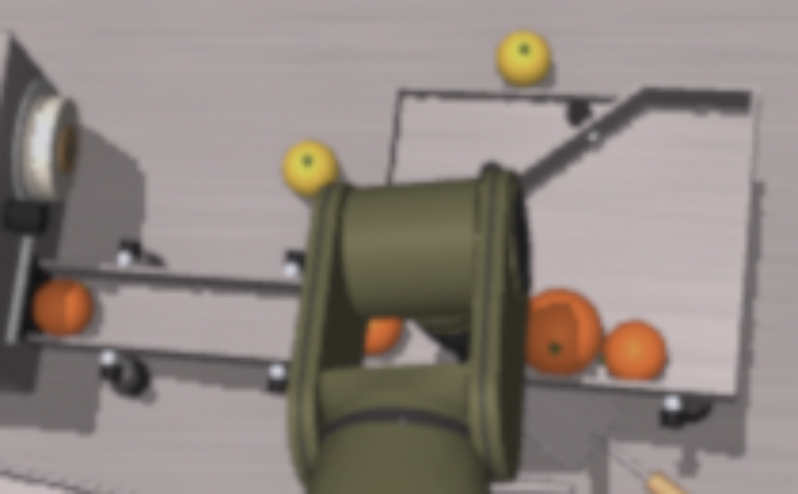

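View pics/s7z.png

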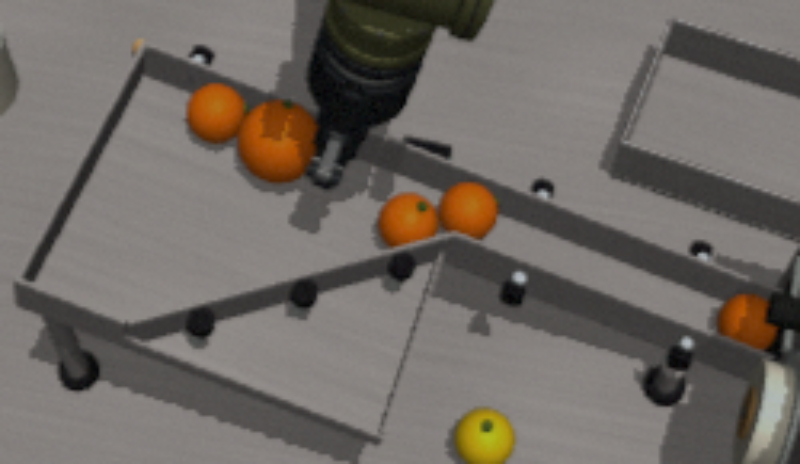

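Three have gone past, two of them at the neck and possibly wedged there, at scene-zoom (408,222) and (468,210). The fourth is perched above the big one at the straight wall. I'll widen the fingers into a cradle and ease the big one across.

>>> {"name": "step_arm", "arguments": {
  "increments": [
    {"offset": [-0.002, 0.003, 0], "angular": [0, 0, 0], "grip": 0.018},
    {"offset": [-0.002, 0.003, 0], "angular": [0, 0, 0], "grip": 0.024},
    {"offset": [-0.002, 0.003, 0], "angular": [0, 0, 0], "grip": 0.03},
    {"offset": [-0.002, 0.003, 0], "angular": [0, 0, 0], "grip": 0.035},
    {"offset": [-0.002, 0.004, 0], "angular": [0, 0, 0], "grip": 0.04},
    {"offset": [-0.002, 0.005, 0], "angular": [0, 0, 0], "grip": 0.04},
    {"offset": [-0.002, 0.005, 0], "angular": [0, 0, 0], "grip": 0.04},
    {"offset": [-0.002, 0.005, 0], "angular": [0, 0, 0], "grip": 0.04}
  ]
}}

```text
time_s: 9.02
tool_pos: [0.5556, -0.0555, 0.1322]
tcp_rot: [[0.1, 0.995, -0.019], [0.974, -0.101, -0.204], [-0.205, 0.002, -0.979]]
contact_force: [-0.5, 0.6, -0.6]
width: 0.467
```

Run:
```python
from h import *
plan((-130,-72,20))
im=shot("top","t8");cv2.imwrite("pics/t8z.png",cv2.resize(im[110:240,140:350],None,fx=3.8,fy=3.8))
im=shot("scene","s8");cv2.imwrite("pics/s8z.png",cv2.resize(im[125:270,150:400],None,fx=3.2,fy=3.2))
```

```text
t 9.03 deck [-127.7  -34.1   21.1] F [ 0.7  0.5 -0.5] w 39.9
tool d mm [-2.3 37.9  1.1] rot [ 0.002 -0.003 -0.   ]
```

View pics/t8z.png

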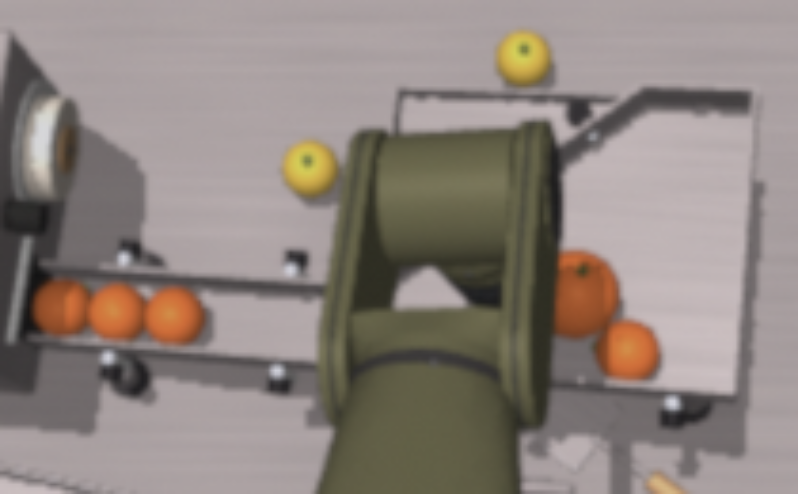

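View pics/s8z.png

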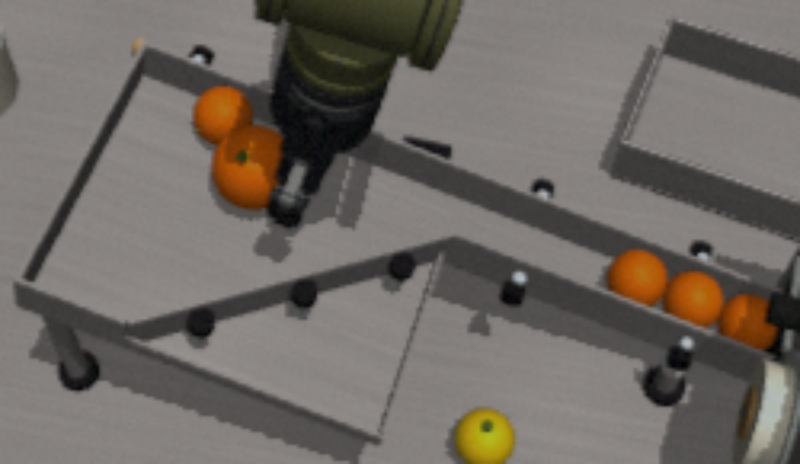

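Three are now in the lane, and the big one sits in the cradle. Easing it further across.

>>> {"name": "step_arm", "arguments": {
  "increments": [
    {"offset": [-0.001, 0.006, 0], "angular": [0, 0, 0], "grip": 0.04},
    {"offset": [-0.001, 0.006, 0], "angular": [0, 0, 0], "grip": 0.04},
    {"offset": [-0.001, 0.006, 0], "angular": [0, 0, 0], "grip": 0.04},
    {"offset": [-0.001, 0.006, 0], "angular": [0, 0, 0], "grip": 0.04},
    {"offset": [-0.001, 0.006, 0], "angular": [0, 0, 0], "grip": 0.04},
    {"offset": [-0.001, 0.006, 0], "angular": [0, 0, 0], "grip": 0.04},
    {"offset": [0, 0.005, 0], "angular": [0, 0, 0], "grip": 0.04},
    {"offset": [0, 0.0, 0], "angular": [0, 0, 0], "grip": 0.04},
    {"offset": [0, 0, 0], "angular": [0, 0, 0], "grip": 0.04},
    {"offset": [0, 0, 0], "angular": [0, 0, 0], "grip": 0.04},
    {"offset": [0, 0, 0], "angular": [0, 0, 0], "grip": 0.04}
  ]
}}

```text
time_s: 10.5
tool_pos: [0.5954, -0.0652, 0.1335]
tcp_rot: [[0.1, 0.995, -0.019], [0.974, -0.101, -0.204], [-0.205, 0.002, -0.979]]
contact_force: [1.2, 1.5, 0.3]
width: 0.469
```

Run:
```python
from h import *
plan((15,-5,21))
im=shot("scene","s9");cv2.imwrite("pics/s9z.png",cv2.resize(im[125:270,150:400],None,fx=3.2,fy=3.2))
im=shot("top","t9");cv2.imwrite("pics/t9z.png",cv2.resize(im[110:240,140:350],None,fx=3.8,fy=3.8))
```

```text
t 10.5 deck [-133.5  -74.7   21.2] F [ 1.5 -1.   0.6] w 40.1
tool d mm [148.5 -69.7   0.5] rot [ 0.002 -0.003 -0.   ]
```

View pics/t9z.png

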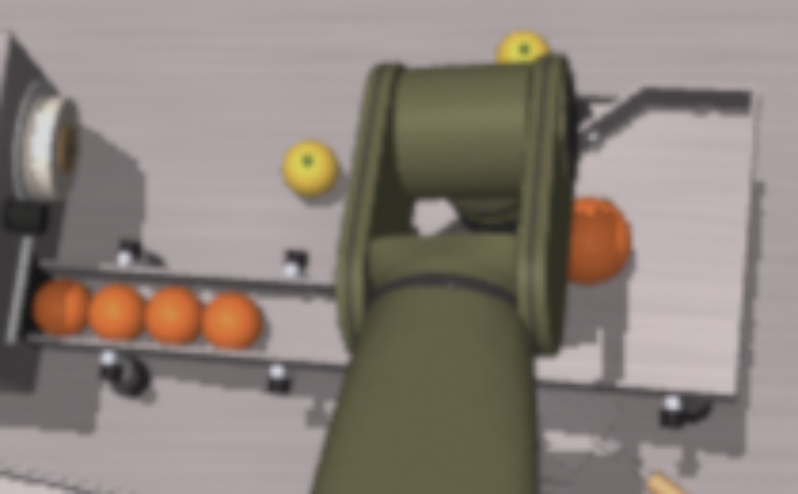

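View pics/s9z.png

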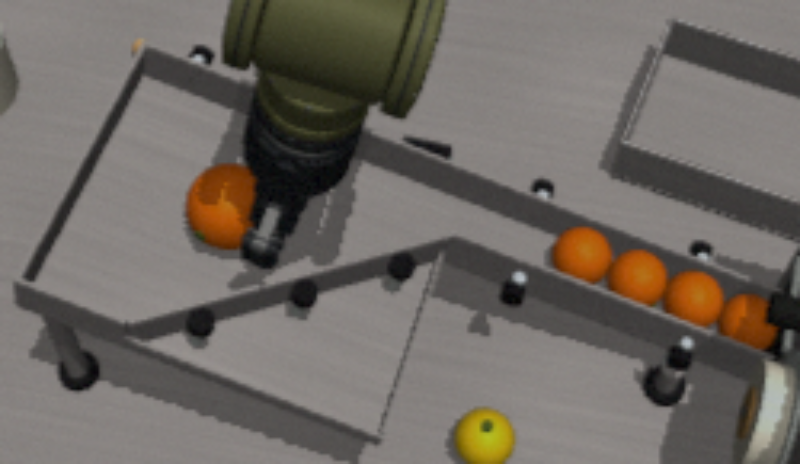

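All four small ones are in the lane, at top-zoom (62–235,~312), and the big one is held in the cradle. Next I lower it gently back to the neck, where it will rest still for a fore-and-aft grip.

>>> {"name": "step_arm", "arguments": {
  "increments": [
    {"offset": [0.0055, -0.006, 0], "angular": [0, 0, 0], "grip": 0.04},
    {"offset": [0.0055, -0.006, 0], "angular": [0, 0, 0], "grip": 0.04},
    {"offset": [0.0055, -0.006, 0], "angular": [0, 0, 0], "grip": 0.04},
    {"offset": [0.0055, -0.006, 0], "angular": [0, 0, 0], "grip": 0.04},
    {"offset": [0.0055, -0.006, 0], "angular": [0, 0, 0], "grip": 0.04},
    {"offset": [0.0055, -0.006, 0], "angular": [0, 0, 0], "grip": 0.04},
    {"offset": [0.0055, -0.006, 0], "angular": [0, 0, 0], "grip": 0.04},
    {"offset": [0.0055, -0.006, 0], "angular": [0, 0, 0], "grip": 0.04},
    {"offset": [0.0055, -0.006, 0], "angular": [0, 0, 0], "grip": 0.04},
    {"offset": [0.0055, -0.006, 0], "angular": [0, 0, 0], "grip": 0.04},
    {"offset": [0.003, -0.003, 0], "angular": [0, 0, 0], "grip": 0.04},
    {"offset": [0, 0, 0], "angular": [0, 0, 0], "grip": 0.036},
    {"offset": [0, 0, 0], "angular": [0, 0, 0], "grip": 0.032},
    {"offset": [0, 0, 0], "angular": [0, 0, 0], "grip": 0.028},
    {"offset": [0, -0.001, 0], "angular": [0, 0, 0], "grip": 0.024},
    {"offset": [0, -0.001, 0], "angular": [0, 0, 0], "grip": 0.02},
    {"offset": [0, -0.001, 0], "angular": [0, 0, 0], "grip": 0.017}
  ]
}}

```text
time_s: 12.72
tool_pos: [0.5355, -0.0022, 0.1214]
tcp_rot: [[0.1, 0.995, -0.019], [0.974, -0.101, -0.204], [-0.205, 0.002, -0.979]]
contact_force: [1.0, 0.1, -0.5]
width: 0.199
```

Run:
```python
from h import *
plan((15,-5,21))
im=shot("scene","s10");cv2.imwrite("pics/s10z.png",cv2.resize(im[125:270,150:400],None,fx=3.2,fy=3.2))
im=shot("top","t10");cv2.imwrite("pics/t10z.png",cv2.resize(im[110:240,140:350],None,fx=3.8,fy=3.8))
```

```text
t 12.72 deck [-75.5  -8.7  21.1] F [ 0.2 -1.  -0.4] w 17.0
tool d mm [90.5 -3.7  0.4] rot [ 0.002 -0.003 -0.   ]
```

View pics/s10z.png

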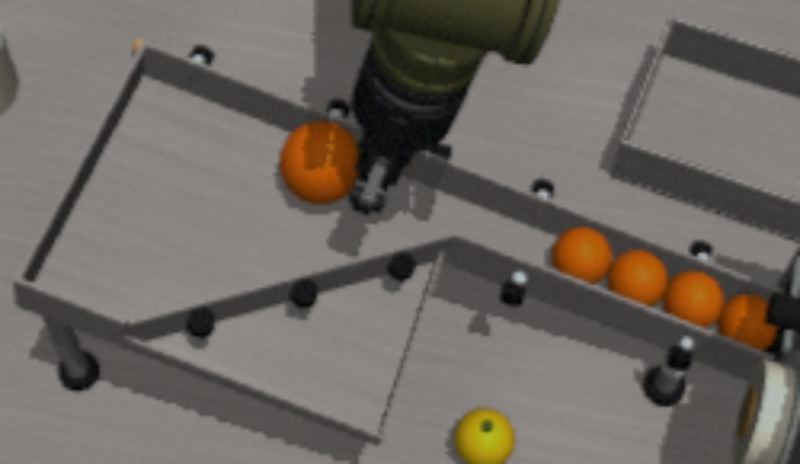

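>>> {"name": "step_arm", "arguments": {
  "increments": [
    {"offset": [0.005, -0.0005, 0], "angular": [0, 0, 0], "grip": 0.015},
    {"offset": [0.007, -0.0005, 0], "angular": [0, 0, 0], "grip": 0.013},
    {"offset": [0.007, -0.0005, 0], "angular": [0, 0, 0], "grip": 0.012},
    {"offset": [0.007, -0.0005, 0], "angular": [0, 0, 0], "grip": 0.012},
    {"offset": [0.007, -0.0005, 0], "angular": [0, 0, 0], "grip": 0.012},
    {"offset": [0.007, -0.0005, 0], "angular": [0, 0, 0], "grip": 0.012},
    {"offset": [0.007, -0.0005, 0], "angular": [0, 0, 0], "grip": 0.012},
    {"offset": [0.007, -0.0005, 0], "angular": [0, 0, 0], "grip": 0.012},
    {"offset": [0.007, -0.0005, 0], "angular": [0, 0, 0], "grip": 0.012},
    {"offset": [0.007, -0.0005, 0], "angular": [0, 0, 0], "grip": 0.012},
    {"offset": [0.007, 0, 0], "angular": [0, 0, 0], "grip": 0.012},
    {"offset": [0.006, 0, 0], "angular": [0, 0, 0], "grip": 0.012},
    {"offset": [0.006, 0, 0], "angular": [0, 0, 0], "grip": 0.012},
    {"offset": [0.006, 0, 0], "angular": [0, 0, 0], "grip": 0.012},
    {"offset": [0.006, 0, 0], "angular": [0, 0, 0], "grip": 0.012},
    {"offset": [0.006, 0, 0], "angular": [0, 0, 0], "grip": 0.012},
    {"offset": [0, 0, 0], "angular": [0, 0, 0], "grip": 0.012}
  ]
}}

```text
time_s: 14.95
tool_pos: [0.541, 0.1009, 0.0997]
tcp_rot: [[0.099, 0.995, -0.019], [0.974, -0.101, -0.204], [-0.205, 0.002, -0.979]]
contact_force: [0.9, -0.3, -0.0]
width: 0.138
```

Run:
```python
from h import *
plan((15,-5,21))
im=shot("scene","s11");cv2.imwrite("pics/s11z.png",cv2.resize(im[125:270,150:400],None,fx=3.2,fy=3.2))
im=shot("top","t11");cv2.imwrite("pics/t11z.png",cv2.resize(im[110:240,140:350],None,fx=3.8,fy=3.8))
```

```text
t 14.95 deck [29.9 -3.7 21.4] F [-0.2 -0.9 -0.1] w 11.8
tool d mm [-14.9   1.3   0.4] rot [ 0.002 -0.003  0.   ]
```

View pics/t11z.png

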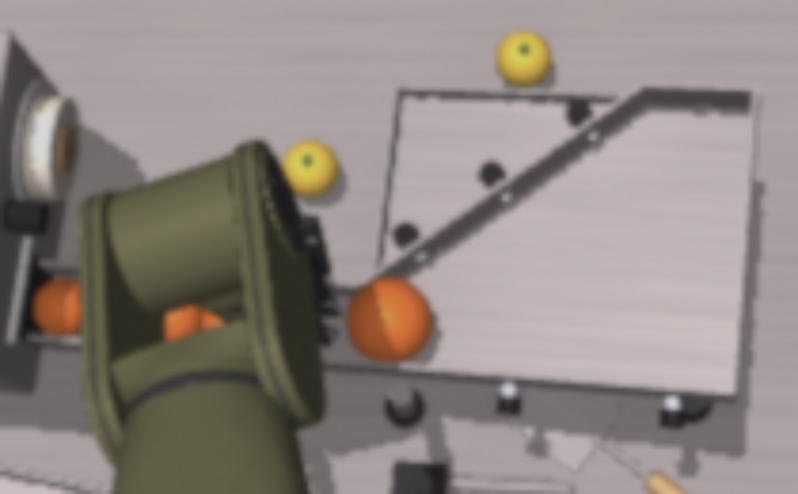

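View pics/s11z.png

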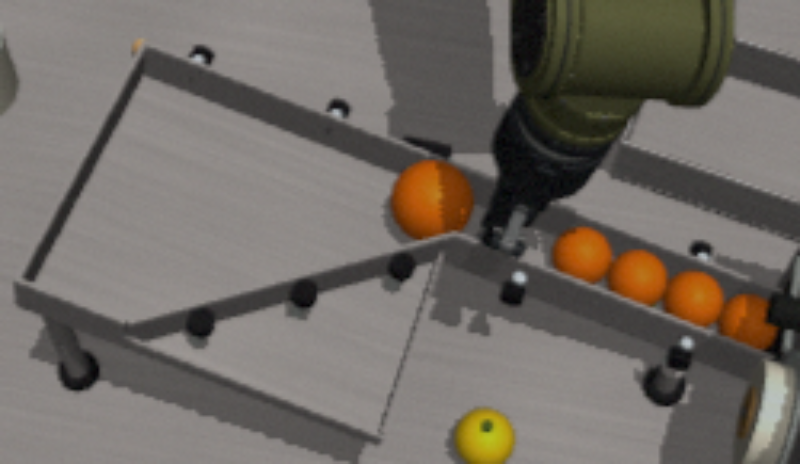

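The big fruit rests still at the neck (top-zoom (390,320)), clear of the fingers. Rising, opening and turning 90° for a grip along the lane.

>>> {"name": "step_arm", "arguments": {
  "increments": [
    {"offset": [0.002, 0, -0.02], "angular": [0, 0, 0], "grip": 0.012},
    {"offset": [0, 0, -0.025], "angular": [0, 0, 0], "grip": 0.012},
    {"offset": [0, 0, -0.025], "angular": [0, 0, 0], "grip": 0.012},
    {"offset": [0, 0, -0.025], "angular": [0, 0, 0], "grip": 0.03},
    {"offset": [0, 0, -0.015], "angular": [0, 0, -0.1745], "grip": 0.085},
    {"offset": [0, 0, 0], "angular": [0, 0, -0.1745], "grip": 0.085},
    {"offset": [0, 0, 0], "angular": [0, 0, -0.1745], "grip": 0.085},
    {"offset": [0, 0, 0], "angular": [0, 0, -0.1745], "grip": 0.085},
    {"offset": [0, 0, 0], "angular": [0, 0, -0.1745], "grip": 0.085},
    {"offset": [0, 0, 0], "angular": [0, 0, -0.1745], "grip": 0.085},
    {"offset": [0, 0, 0], "angular": [0, 0, -0.1745], "grip": 0.085},
    {"offset": [0, 0, 0], "angular": [0, 0, -0.1745], "grip": 0.085},
    {"offset": [0, 0, 0], "angular": [0, 0, -0.1745], "grip": 0.085},
    {"offset": [0, -0.02, 0], "angular": [0, 0, 0], "grip": 0.085},
    {"offset": [0, -0.02, 0], "angular": [0, 0, 0], "grip": 0.085},
    {"offset": [0, -0.015, 0], "angular": [0, 0, 0], "grip": 0.085},
    {"offset": [0, 0, 0], "angular": [0, 0, 0], "grip": 0.085}
  ]
}}

```text
time_s: 17.18
tool_pos: [0.5379, 0.0701, 0.2191]
tcp_rot: [[-0.994, 0.103, -0.018], [0.105, 0.973, -0.204], [-0.003, -0.205, -0.979]]
contact_force: [0.8, -0.6, 0.4]
width: 0.993
```

```bash
cat >> h.py <<'E'
_y=RD[:,0];T1=np.c_[np.cross(_y,_z),_y,_z]
E
python3 - <<'E'
from h import *
plan((-25,-5,35),T1)
over("wrist","w12")
E
```

```text
t 17.18 deck [-25.3  -3.8 131.7] F [-0.6 -0.8  0.2] w 84.8
tool d mm [-1.   0.  96.7] rot [ 0.003  0.002 -0.004]
```

View pics/w12o.png

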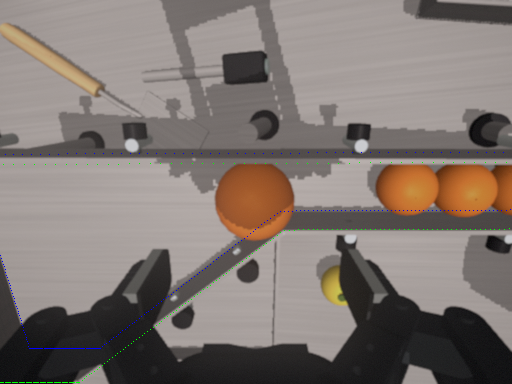

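Run:
```python
from h import *
im=cv2.imread('pics/w12.png')
m=cv2.inRange(cv2.cvtColor(im,cv2.COLOR_BGR2HSV),(3,120,50),(17,255,255))
n,l,st,c=cv2.connectedComponentsWithStats(m)
for i in range(1,n):
    if st[i,4]>2000:
        cs,_=cv2.findContours((l==i).astype(np.uint8),0,1);(cx,cy),r=cv2.minEnclosingCircle(cs[0])
        print(st[i],cx,cy,r,(onplane((cx,cy),"wrist",.033)*1e3).round(1))
s=manip.sense();z=s['tcp_rot'][:,2]
plan((-25,-5,22),T1)
```

```text
[ 216  164   78   77 4832] 254.20669555664062 200.29855346679688 39.955379486083984 [-24.8  -5.1  33. ]
[ 376  165  136   52 6126] 445.6333312988281 190.0 69.98439025878906 [132.1   3.1  33. ]
t 17.23 deck [-24.6  -3.6 131.5] F [-0.3 -0.2  0.1] w 85.2
tool d mm [ -1.2  -0.7 109.5] rot [ 0.003  0.002 -0.003]
```

The wrist view puts the fruit at deck (-24.8, -5.1) mm, just as expected. Descending.

>>> {"name": "step_arm", "arguments": {
  "increments": [
    {"offset": [-0.0006, 0, 0.02], "angular": [0.001, 0.001, -0.002], "grip": 0.085},
    {"offset": [-0.0006, 0, 0.02], "angular": [0.001, 0.001, -0.001], "grip": 0.085},
    {"offset": [0, 0, 0.018], "angular": [0.001, 0, 0], "grip": 0.085},
    {"offset": [0, 0, 0.016], "angular": [0, 0, 0], "grip": 0.085},
    {"offset": [0, 0, 0.015], "angular": [0, 0, 0], "grip": 0.085},
    {"offset": [0, 0, 0.012], "angular": [0, 0, 0], "grip": 0.085},
    {"offset": [0, 0, 0.006], "angular": [0, 0, 0], "grip": 0.085},
    {"offset": [0, 0, 0], "angular": [0, 0, 0], "grip": 0.085},
    {"offset": [0, 0, 0], "angular": [0, 0, 0], "grip": 0.085}
  ]
}}

```text
time_s: 18.35
tool_pos: [0.5373, 0.0494, 0.1144]
tcp_rot: [[-0.995, 0.097, -0.02], [0.099, 0.973, -0.207], [-0.001, -0.208, -0.978]]
contact_force: [0.3, 0.7, 0.0]
width: 0.997
```

Run:
```python
from h import *
plan((-25,-5,22),T1)
im=shot("scene","s13");cv2.imwrite("pics/s13z.png",cv2.resize(im[125:270,200:400],None,fx=4,fy=4))
shot("wrist","w13")
```

```text
t 18.35 deck [-23.7  -5.3  25. ] F [ 0.7 -0.2  0.2] w 85.1
tool d mm [ 0.3 -1.3  3. ] rot [-0.     0.001  0.002]
```

View pics/s13z.png

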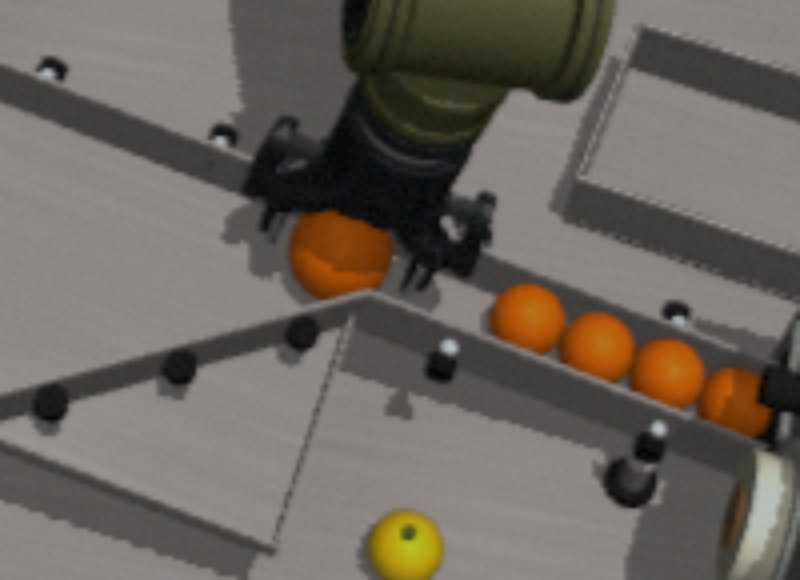

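View pics/w13.png

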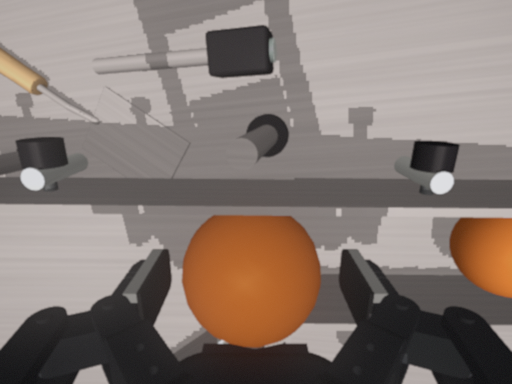

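>>> {"name": "step_arm", "arguments": {
  "increments": [
    {"offset": [0, -0.003, 0.003], "angular": [0, 0, 0], "grip": 0.08},
    {"offset": [0, -0.001, 0], "angular": [0, 0, 0], "grip": 0.076},
    {"offset": [0, 0, 0], "angular": [0, 0, 0], "grip": 0.072},
    {"offset": [0, 0, 0], "angular": [0, 0, 0], "grip": 0.069},
    {"offset": [0, 0, 0], "angular": [0, 0, 0], "grip": 0.067},
    {"offset": [0, -0.001, 0], "angular": [0, 0, 0], "grip": 0.066},
    {"offset": [0, -0.001, 0], "angular": [0, 0, 0], "grip": 0.065},
    {"offset": [0, 0, 0], "angular": [0, 0, 0], "grip": 0.064},
    {"offset": [0, 0, 0], "angular": [0, 0, 0], "grip": 0.063},
    {"offset": [0, 0, 0], "angular": [0, 0, 0], "grip": 0.062}
  ],
  "squeeze": 20
}}

```text
time_s: 19.7
tool_pos: [0.5364, 0.043, 0.1124]
tcp_rot: [[-0.995, 0.097, -0.021], [0.099, 0.973, -0.207], [-0.0, -0.208, -0.978]]
contact_force: [0.2, 2.0, 2.8]
width: 0.759
```

Run:
```python
from h import *
plan((-60,-10,24),T1)
shot("wrist","w14")
```

```text
t 19.7 deck [-29.6  -5.1  21.7] F [ 1.4 -0.   3.1] w 64.8
tool d mm [ -4.9 -30.4  -2.3] rot [-0.     0.001  0.002]
```

View pics/w14.png

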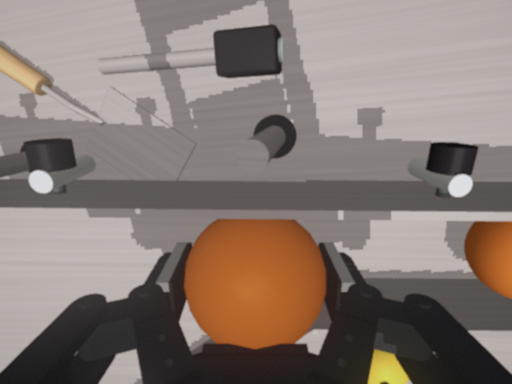

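The fruit is gripped between the pads at 64.8 mm. Dragging it about 35 mm up the tray along the floor before lifting.

>>> {"name": "step_arm", "arguments": {
  "increments": [
    {"offset": [0, -0.002, 0], "angular": [0, 0, 0], "grip": 0.058},
    {"offset": [-0.001, -0.005, -0.0003], "angular": [0, 0, 0], "grip": 0.058},
    {"offset": [-0.001, -0.006, -0.0003], "angular": [0, 0, 0], "grip": 0.058},
    {"offset": [-0.001, -0.006, 0], "angular": [0, 0, 0], "grip": 0.058},
    {"offset": [-0.002, -0.006, 0], "angular": [0, 0, 0], "grip": 0.058},
    {"offset": [-0.002, -0.006, 0], "angular": [0, 0, 0], "grip": 0.058},
    {"offset": [-0.002, -0.006, 0], "angular": [0, 0, 0], "grip": 0.058},
    {"offset": [0, 0, 0], "angular": [0, 0, 0], "grip": 0.058}
  ]
}}

```text
time_s: 20.75
tool_pos: [0.5416, 0.0049, 0.1204]
tcp_rot: [[-0.995, 0.097, -0.022], [0.1, 0.973, -0.209], [0.001, -0.21, -0.978]]
contact_force: [-0.3, -1.6, 1.8]
width: 0.759
```

Run:
```python
from h import *
plan((-60,-10,24),T1)
shot("wrist","w15")
im=shot("scene","s15");cv2.imwrite("pics/s15z.png",cv2.resize(im[125:270,200:400],None,fx=4,fy=4))
```

```text
t 20.75 deck [-67.8 -14.   21.8] F [-2.   0.1  1.4] w 64.8
tool d mm [ 4.   7.8 -2.3] rot [-0.002 -0.     0.002]
```

View pics/s15z.png

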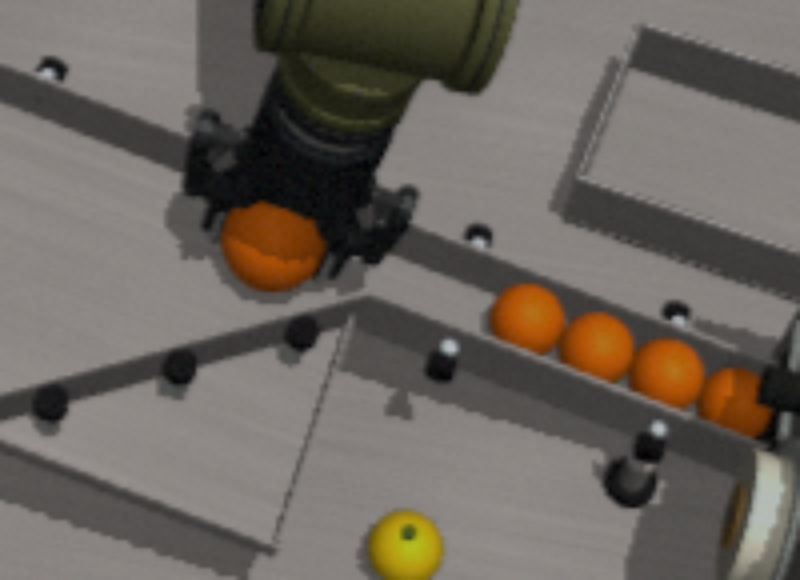

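Shifted 38 mm up-tray and still held; lifting gently.

>>> {"name": "step_arm", "arguments": {
  "increments": [
    {"offset": [0, 0, -0.004], "angular": [0, 0, 0], "grip": 0.058},
    {"offset": [0, 0, -0.008], "angular": [0, 0, 0], "grip": 0.058},
    {"offset": [0, 0, -0.015], "angular": [0, 0, 0], "grip": 0.058},
    {"offset": [0, 0, -0.02], "angular": [0, 0, 0], "grip": 0.058},
    {"offset": [0, 0, -0.02], "angular": [0, 0, 0], "grip": 0.058},
    {"offset": [0, 0, -0.02], "angular": [0, 0, 0], "grip": 0.058},
    {"offset": [0, 0, -0.02], "angular": [0, 0, 0], "grip": 0.058},
    {"offset": [0, 0, -0.01], "angular": [0, 0, 0], "grip": 0.058},
    {"offset": [0, 0, 0], "angular": [0, 0, 0], "grip": 0.058}
  ]
}}

```text
time_s: 21.98
tool_pos: [0.5445, 0.0305, 0.2358]
tcp_rot: [[-0.995, 0.097, -0.02], [0.099, 0.973, -0.207], [-0.001, -0.208, -0.978]]
contact_force: [-0.3, -0.9, -1.4]
width: 0.758
```

Run:
```python
from h import *
im=shot("scene","s16");cv2.imwrite("pics/s16z.png",cv2.resize(im[60:270,200:440],None,fx=3.2,fy=3.2))
plan((-60,-10,24),T1)
s=manip.sense();print(s['tool_pos'],s['contact_force'])
# vertical tool, jaws along tray long axis?
for p in [(.344,.312,.2),(.344,.312,.034)]:
    pass
C=np.array([[.437,.397],[.397,.195],[.247,.227],[.294,.429]])
a=(C[0]-C[1])+(C[3]-C[2]);print('tray long axis angle',np.degrees(np.arctan2(a[1],a[0])))
yv=a/np.linalg.norm(a);
z=np.array([0,0,-1.]);y=np.array([*yv,0]);T=np.c_[np.cross(y,z),y,z]
print(R.from_matrix(s['tcp_rot'].T@T).as_rotvec().round(3)); print((np.array([.344,.312,.24])-s['tool_pos']).round(3),((np.array([.344,.312,.24])-s['tool_pos'])@s['tcp_rot']).round(3))
z=np.array([0,0,-1.]);y=s['tcp_rot'][:,1].copy();y[2]=0;y/=np.linalg.norm(y);T=np.c_[np.cross(y,z),y,z]
print('only level',R.from_matrix(s['tcp_rot'].T@T).as_rotvec().round(3))
```

```text
t 22.02 deck [-66.6 -13.8 138.9] F [ 0.2  0.3 -1.4] w 64.6
tool d mm [  3.8   6.7 114.9] rot [-0.    -0.     0.003]
[0.54396358 0.03032951 0.23466829] [-0.2728317  -0.05856976 -1.36856209]
tray long axis angle 77.84714345378906
[-0.21   0.011  0.112]
[-0.2    0.282  0.005] [ 0.227  0.254 -0.059]
only level [-0.21  -0.001 -0.   ]
```

View pics/s16z.png

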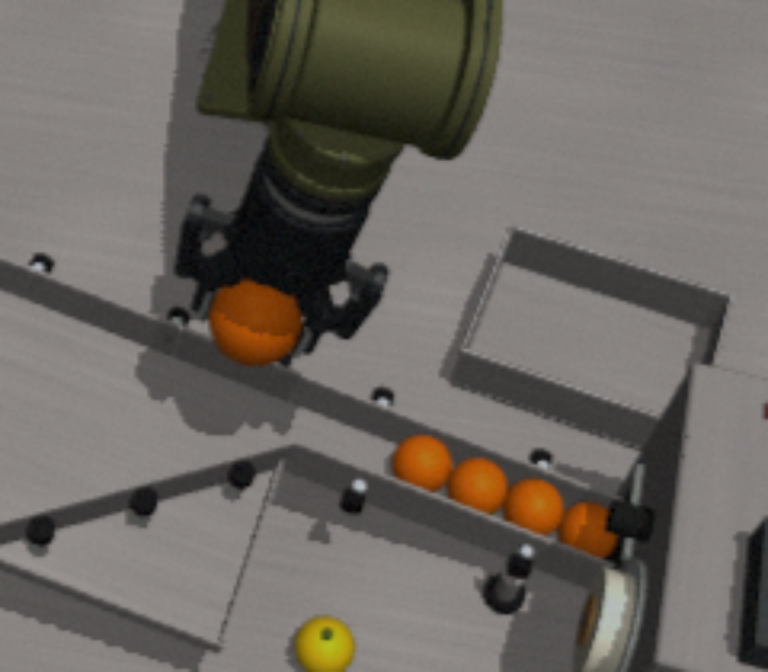

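The fruit is lifted and held at about 1.4 N load, and all four small ones are still in the lane. Levelling the tool and carrying it over the reject tray.

>>> {"name": "step_arm", "arguments": {
  "increments": [
    {"offset": [0, 0, -0.005], "angular": [-0.0525, 0.003, 0.028], "grip": 0.058},
    {"offset": [0, 0, 0], "angular": [-0.0525, 0.003, 0.028], "grip": 0.058},
    {"offset": [0, 0, 0], "angular": [-0.0525, 0.003, 0.028], "grip": 0.058},
    {"offset": [0, 0, 0], "angular": [-0.0525, 0.003, 0.028], "grip": 0.058},
    {"offset": [0.01, 0.009, 0], "angular": [0, 0, 0], "grip": 0.058},
    {"offset": [0.018, 0.017, 0], "angular": [0, 0, 0], "grip": 0.058},
    {"offset": [0.024, 0.022, 0], "angular": [0, 0, 0], "grip": 0.058},
    {"offset": [0.026, 0.024, 0], "angular": [0, 0, 0], "grip": 0.058},
    {"offset": [0.028, 0.025, 0], "angular": [0, 0, 0], "grip": 0.058},
    {"offset": [0.028, 0.025, 0], "angular": [0, 0, 0], "grip": 0.058},
    {"offset": [0.028, 0.025, 0], "angular": [0, 0, 0], "grip": 0.058},
    {"offset": [0.028, 0.025, 0], "angular": [0, 0, 0], "grip": 0.058},
    {"offset": [0.026, 0.023, 0], "angular": [0, 0, 0], "grip": 0.058},
    {"offset": [0.02, 0.02, 0], "angular": [0, 0, 0], "grip": 0.058},
    {"offset": [0.013, 0.012, 0], "angular": [0, 0, 0], "grip": 0.058},
    {"offset": [0.006, 0.006, 0], "angular": [0, 0, 0], "grip": 0.058},
    {"offset": [0, 0, 0], "angular": [0, 0, 0], "grip": 0.058},
    {"offset": [0, 0, 0], "angular": [0, 0, 0], "grip": 0.058}
  ]
}}

```text
time_s: 24.28
tool_pos: [0.344, 0.3123, 0.2398]
tcp_rot: [[-0.978, 0.211, -0.001], [0.211, 0.978, -0.0], [0.001, -0.0, -1.0]]
contact_force: [0.3, -0.2, -1.7]
width: 0.764
```

Run:
```python
from h import *
s=manip.sense();print(s['time_s'],s['tool_pos'],s['contact_force'],s['width']*85.4);print(s['tcp_rot'].round(3))
shot("wrist","w17");
im=shot("scene","s17");cv2.imwrite("pics/s17z.png",cv2.resize(im[60:270,240:480],None,fx=2.8,fy=2.8))
print(((np.array([.344,.312,.24])-s['tool_pos'])@s['tcp_rot']).round(3))
# tray rim model
a=np.radians(77.85);ey=np.array([np.cos(a),np.sin(a),0]);ex=np.array([np.sin(a),-np.cos(a),0])
im=cv2.imread('pics/w17.png')
for h in(.055,.004):
    P=[np.array([.344,.312,h])+sx*.078*ex+sy*.103*ey for sx,sy in((1,1),(1,-1),(-1,-1),(-1,1))]
    cv2.polylines(im,[np.int32(proj(np.array(P),"wrist"))],True,(0,255,0),1)
cv2.imwrite('pics/w17o.png',im)
```

```text
24.275 [0.34395427 0.31233308 0.23976735] [ 0.29394636 -0.16954672 -1.73869915] 65.20685155737675
[[-0.978  0.211 -0.001]
 [ 0.211  0.978 -0.   ]
 [ 0.001 -0.    -1.   ]]
[-0. -0. -0.]
```

View pics/w17o.png

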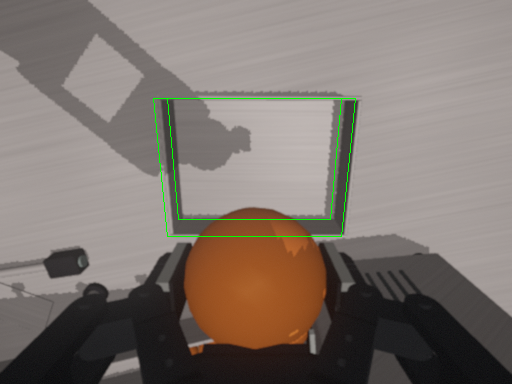

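View pics/s17z.png

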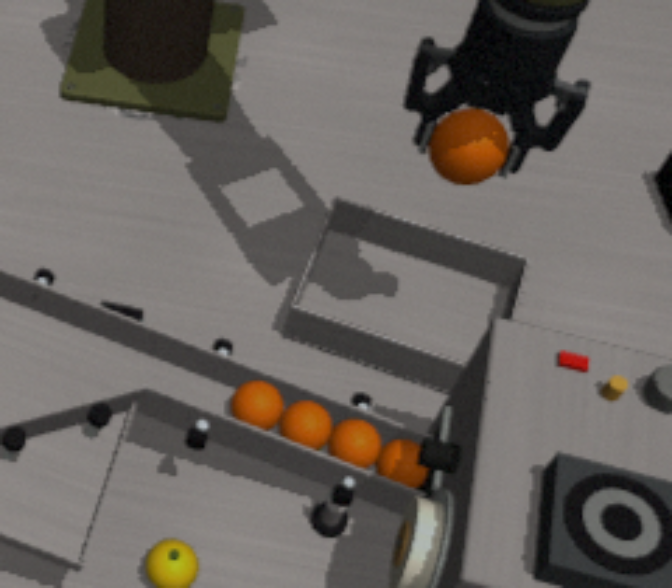

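The reject tray model matches the wrist view to about 2 px, and the fruit hangs over its centre. Lowering.

>>> {"name": "step_arm", "arguments": {
  "increments": [
    {"offset": [0, 0, 0.012], "angular": [0, 0, 0], "grip": 0.058},
    {"offset": [0, 0, 0.025], "angular": [0, 0, 0], "grip": 0.058},
    {"offset": [0, 0, 0.03], "angular": [0, 0, 0], "grip": 0.058},
    {"offset": [0, 0, 0.03], "angular": [0, 0, 0], "grip": 0.058},
    {"offset": [0, 0, 0.03], "angular": [0, 0, 0], "grip": 0.058},
    {"offset": [0, 0, 0.028], "angular": [0, 0, 0], "grip": 0.058},
    {"offset": [0, 0, 0.022], "angular": [0, 0, 0], "grip": 0.058},
    {"offset": [0, 0, 0.016], "angular": [0, 0, 0], "grip": 0.058},
    {"offset": [0, 0, 0.01], "angular": [0, 0, 0], "grip": 0.058},
    {"offset": [0, 0, 0.004], "angular": [0, 0, 0], "grip": 0.058},
    {"offset": [0, 0, 0.001], "angular": [0, 0, 0], "grip": 0.058},
    {"offset": [0, 0, 0], "angular": [0, 0, 0], "grip": 0.058}
  ]
}}

```text
time_s: 25.88
tool_pos: [0.3441, 0.3132, 0.0326]
tcp_rot: [[-0.978, 0.21, 0.0], [0.21, 0.978, 0.001], [-0.0, 0.001, -1.0]]
contact_force: [-0.4, 0.2, -1.8]
width: 0.76
```

>>> {"name": "step_arm", "arguments": {
  "increments": [
    {"offset": [0, 0, 0.002], "angular": [0, 0, 0], "grip": 0.058},
    {"offset": [0, 0, 0.0015], "angular": [0, 0, 0], "grip": 0.058},
    {"offset": [0, 0, 0.001], "angular": [0, 0, 0], "grip": 0.058},
    {"offset": [0, 0, 0], "angular": [0, 0, 0], "grip": 0.058}
  ]
}}

```text
time_s: 26.38
tool_pos: [0.3436, 0.3128, 0.0273]
tcp_rot: [[-0.978, 0.21, -0.001], [0.21, 0.978, 0.0], [0.001, 0.0, -1.0]]
contact_force: [-0.3, 1.3, -0.5]
width: 0.757
```

>>> {"name": "step_arm", "arguments": {
  "increments": [
    {"offset": [0, 0, 0.0007], "angular": [0, 0, 0], "grip": 0.058},
    {"offset": [0, 0, 0], "angular": [0, 0, 0], "grip": 0.058}
  ]
}}

```text
time_s: 26.62
tool_pos: [0.3436, 0.3128, 0.0267]
tcp_rot: [[-0.978, 0.21, -0.001], [0.21, 0.978, 0.0], [0.001, 0.0, -1.0]]
contact_force: [-0.5, -0.0, -1.2]
width: 0.76
```

Run:
```python
from h import *
s=manip.sense();print(s['time_s'],s['tool_pos'],s['contact_force'],s['width']*85.4)
im=shot("scene","s18");cv2.imwrite("pics/s18z.png",cv2.resize(im[60:270,240:480],None,fx=2.8,fy=2.8))
```

```text
26.625 [0.34361709 0.31280786 0.02669685] [-0.51626935 -0.04679244 -1.16852607] 64.94323946331694
```

View pics/s18z.png

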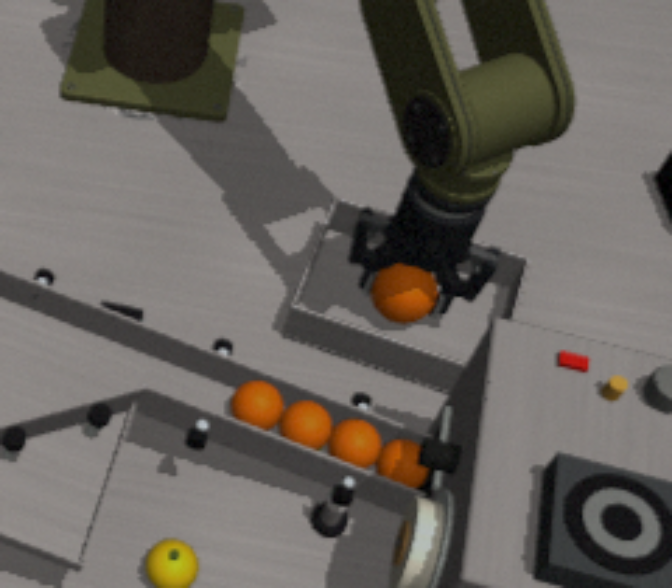

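Not clearly in contact yet. I'll go down in 1 mm steps, watching the force.

>>> {"name": "step_arm", "arguments": {
  "increments": [
    {"offset": [0, 0, 0.001], "angular": [0, 0, 0], "grip": 0.058},
    {"offset": [0, 0, 0], "angular": [0, 0, 0], "grip": 0.058}
  ]
}}

```text
time_s: 26.92
tool_pos: [0.3439, 0.313, 0.0261]
tcp_rot: [[-0.978, 0.21, -0.0], [0.21, 0.978, 0.001], [0.001, 0.001, -1.0]]
contact_force: [-0.4, -1.0, 1.6]
width: 0.757
```

>>> {"name": "step_arm", "arguments": {
  "increments": [
    {"offset": [0, 0, 0.001], "angular": [0, 0, 0], "grip": 0.058},
    {"offset": [0, 0, 0], "angular": [0, 0, 0], "grip": 0.058}
  ]
}}

```text
time_s: 27.18
tool_pos: [0.3443, 0.313, 0.026]
tcp_rot: [[-0.978, 0.21, -0.0], [0.21, 0.978, 0.0], [0.0, 0.0, -1.0]]
contact_force: [-2.5, -4.4, 9.0]
width: 0.761
```

Touched down. Easing back 1 mm, then opening slowly.

>>> {"name": "step_arm", "arguments": {
  "increments": [
    {"offset": [0, 0, -0.001], "angular": [0, 0, 0], "grip": 0.063},
    {"offset": [0, 0, 0], "angular": [0, 0, 0], "grip": 0.065},
    {"offset": [0, 0, 0], "angular": [0, 0, 0], "grip": 0.066},
    {"offset": [0, 0, 0], "angular": [0, 0, 0], "grip": 0.067},
    {"offset": [0, 0, 0], "angular": [0, 0, 0], "grip": 0.068},
    {"offset": [0, 0, 0], "angular": [0, 0, 0], "grip": 0.072},
    {"offset": [0, 0, 0], "angular": [0, 0, 0], "grip": 0.078},
    {"offset": [0, 0, 0], "angular": [0, 0, 0], "grip": 0.085},
    {"offset": [0, 0, 0], "angular": [0, 0, 0], "grip": 0.085}
  ]
}}

```text
time_s: 28.3
tool_pos: [0.3437, 0.3128, 0.0258]
tcp_rot: [[-0.978, 0.21, -0.001], [0.21, 0.978, 0.001], [0.001, 0.0, -1.0]]
contact_force: [-0.1, 0.2, -0.4]
width: 0.994
```

Run:
```python
from h import *
s=manip.sense();print(s['time_s'],s['tool_pos'],s['contact_force'],s['width']*85.4)
shot("wrist","w19")
```

```text
28.3 [0.34367481 0.31282323 0.0257678 ] [-0.07235195  0.18666624 -0.39175958] 84.89042194741943
```

View pics/w19.png

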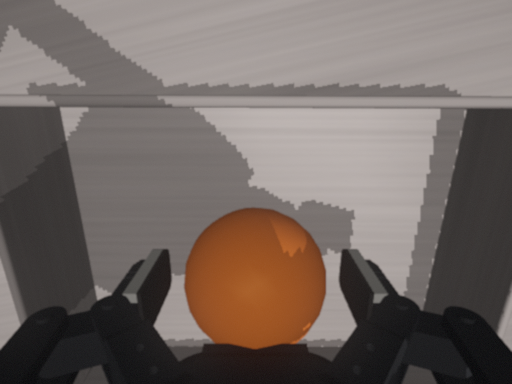

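The fruit stands free, centred between the open pads. Rising straight up.

>>> {"name": "step_arm", "arguments": {
  "increments": [
    {"offset": [0, 0, -0.01], "angular": [0, 0, 0], "grip": 0.085},
    {"offset": [0, 0, -0.02], "angular": [0, 0, 0], "grip": 0.085},
    {"offset": [0, 0, -0.03], "angular": [0, 0, 0], "grip": 0.085},
    {"offset": [0, 0, -0.04], "angular": [0, 0, 0], "grip": 0.085},
    {"offset": [0, 0, -0.04], "angular": [0, 0, 0], "grip": 0.085},
    {"offset": [0, 0, -0.04], "angular": [0, 0, 0], "grip": 0.085},
    {"offset": [0, 0, -0.03], "angular": [0, 0, 0], "grip": 0.085},
    {"offset": [0, 0, 0], "angular": [0, 0, 0], "grip": 0.085},
    {"offset": [0, 0, 0], "angular": [0, 0, 0], "grip": 0.085},
    {"offset": [0, 0, 0], "angular": [0, 0, 0], "grip": 0.085},
    {"offset": [0, 0, 0], "angular": [0, 0, 0], "grip": 0.085}
  ]
}}

```text
time_s: 29.72
tool_pos: [0.3433, 0.3123, 0.2343]
tcp_rot: [[-0.978, 0.21, -0.003], [0.21, 0.978, -0.001], [0.003, -0.001, -1.0]]
contact_force: [-0.6, -0.0, 0.7]
width: 0.995
```

Run:
```python
from h import *
s=manip.sense();print(s['time_s'],s['tool_pos'],s['contact_force'])
shot("scene","s20");shot("top","t20")
```

```text
29.725 [0.34331215 0.312344   0.23431416] [-0.56157581 -0.04693709  0.69092171]
```

View pics/s20.png

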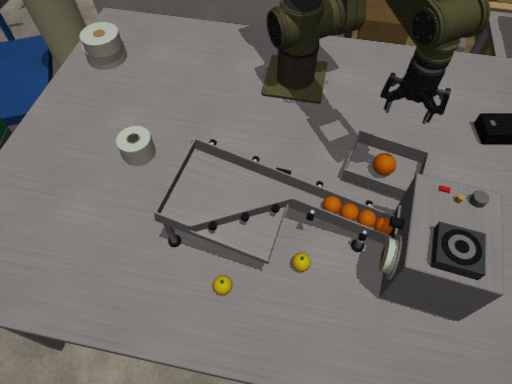

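View pics/t20.png

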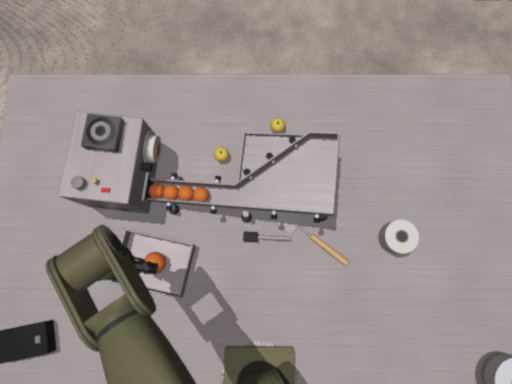

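The big fruit lies in the reject tray (scene (385,163)) and the four small ones stand in the lane (scene (332–387,~205–224)). The label roll, photo-eye and scraper look the same as in the first pictures. Handing in.

```bash
python3 -c "
from cell import manip
print(manip.finish_job())"
```

```text
the job is handed in; nothing more can be done
None
```

The oversize clementine is in the reject tray and all four small ones are in the lane. I handed the job in at about 29.8 s.

- **Clearing the neck:** I pushed the big one up the tray with the fingers in the lane, always on the floor. Three small ones rolled past it. I then eased it across to about deck y −75 mm, and the fourth, perched one followed.
- **Taking it out:** I lowered it back to the neck and gripped it along the lane at the 20 N setting. I dragged it 38 mm up-tray, lifted it, set it down in the middle of the reject tray and let go slowly.

**Last checks:** the final scene and top pictures show the big fruit lying in the reject tray and the four small ones in the lane. The label roll, photo-eye, scraper and yellow look-alikes appear unmoved by eye. The gripper was about 20 cm clear and touching nothing.

**What went less than perfectly:**
- One move call was refused for missing keys, with no effect on the scene.
- On set-down, one extra 1 mm step raised the downward push briefly to about 9 N (10–11 N in all) before I backed off. I could not measure the squeeze on the fruit directly.

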